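# Hang the scrap tin from an S-hook on the bench rail

## Robot

A 7-joint arm with a two-finger parallel gripper is mounted at the origin on the work surface. World frame = base frame: x ahead of the robot, y to its left, z up, the work surface at z = 0. Lengths are in m, angles in rad, forces in N, time in s.
With the tool pointing down it reaches from about 0.4 to 0.85 m from the base axis. Payload 4.4 kg.
Tool frame: the origin (TCP) lies midway between the tips of the shut fingers; the grasp point (between the pads) lies 19 mm behind it; z points along the fingers, y is the direction in which the jaws open and shut (so a half turn about z gives the same grasp; the last joint's range is limited). The gripper opens to 94 mm and grips with 3 to 60 N. Pads are 16 mm wide; open, the fingers measure 119 mm over their backs; the gripper's body (75 mm by 177 mm) begins 78 mm behind the grasp point.
Start: joints at [-1.293, 0.628, 0.038, 1.517, -0.027, 0.996, -0.02], TCP at [0.219, 0.612, 0.176] pointing down, gripper open.
Joint ranges: [-3.06, 3.06], [-0.37, 2.12], [-1.25, 1.32], [0.18, 2.47], [-1.1, 4.24], [0.23, 1.98], [-2.94, 2.94]. Speed limits (rad/s): [2.57, 2.57, 3.14, 3.14, 3.14, 3.14, 3.14].

## Interface

Orientations are given as a unit quaternion [x, y, z, w].
In Python, from bench import read_state, grab_frame, get_calibration, hand_in, search_frame gives the robot as it stands.
- The arm moves only by the tool arm_command, never from a script. Its argument "motion" is one flat list of numbers, 6 for each row, row after row: the shift along the tool's x, y, z in m, then the turn, a rotation vector about the tool's x, y, z in degrees. In form: [tx, ty, tz, wx, wy, wz, tx, ty, tz, wx, wy, wz, ...]. A call has exactly 5 rows; each row is the pose to reach, as a shift and turn from the pose commanded when the call began, along the tool's axes at that moment; what a row does not reach only later rows make up. A row lasts 1/8 s, in which the tool goes at most 62.5 mm and 10.7 degrees, less where a joint would pass 70% of its speed; a pose out of reach is approached as far as the arm can. A call with a gripper value outside its range is refused whole. "fingers" is the closure in counts, from 0 (fully open) to 255 (shut), set as the call begins (left out, the last holds). The fingers move at their own pace and stop on an object; the grip force is fixed at half the most. Time passes only in rows, so rows that repeat a pose let the fingers close, or fill a call up. It gives the time, the measured TCP pose, the force and the opening at its end, in the units of the state.
- read_state(): the state, without advancing time (a new reading comes with each control period).
- grab_frame(name): name is "scene" or "top" or "wrist"; returns the picture (420x560x3 uint8, red, green, blue); there is no depth.
- get_calibration(name): a dict with "mtx" (3x3 intrinsics, pixels), "cam_to_world" (4x4, takes a point from camera to world coordinates). Camera axes: x right, y down, z forward; pixel columns grow to the right and rows downward; lengths in m; the calibration is good to about 2 mm. A picture is of the moment at which its call begins: read the wrist's pose just before it. get_calibration takes no time and is no camera call; for the wrist camera it gives the pose at the moment of the call.
- hand_in(): hands the job in, once; it reports no verdict.
Trained networks look in the newest picture that a camera, given by its name, has taken for a name from the list of things; names that differ only in an ending like _2 or _b are one class to them, and where a whole thing is asked for, a point or a joint stands for the part that bears it (a point fixed in the world has none). Each returns a list of dicts, best first, with "conf" (0 to 1); they miss things now and then, are a little off and sometimes report something else, mostly with a low value. They report only what shows in the picture. A call takes as long as a camera call. They do not tell look-alikes from the thing itself.
- search_frame(camera, target): "location" ([column, row] in pixels, amid what is visible of it).
The state is a dict: "time_s": time; "q": joint angles; "qd": joint speeds; "tau": joint torques, N m; "eef_pos": TCP position; "orientation": TCP orientation; "ft_force": force on the tool from outside, world axes, zero at the start; "ft_torque": the same for the moment, N m; "finger_gap": finger opening in m.
Only numpy, scipy, OpenCV 4.12 (cv2) and the standard library are available. Lean on these libraries where they do the work, as an engineer would, in place of code of your own. Each camera call takes 0.05 s, during which the arm holds its last target.

## Task

Take the S-hook out of its block and hook it over the bench rail so that it sits right down in the rail's one groove: where the groove is along the bar is not measured, so rest the hook lightly on the bar and slide it along until it drops in, then let go of it. Then hang the scrap tin by its wire bail in the hook's lower curl, so that it hangs free and upright. Be gentle: do not lean hard on the rail or the hook, do not tip the tin over, and leave the other things on the bench where they are.

Things in the scene. Friction and masses are not known exactly. Their poses are not given: they have to be found in the camera images.
- stand: Fixed bench rail: two aluminium posts 250 mm apart, 16 mm thick, with black clamp heads 34 mm deep reaching 279 mm high, feet 110 mm (x) by 45 mm, carrying a level round aluminium bar, rigid. Origin on the table midway between the posts; y runs along the bar, x points away from the robot at yaw 0, z up.
- bar_mid (a point): Point on the bar's centre line midway between the posts, 250 mm above the table; axes as the stand. Bar 18 mm thick (top at 259 mm), but only 10 mm (top at 255 mm) in its one groove: bottom 20 mm wide, shoulders rounded to 9 mm radius (35 mm wide at the top). Groove's middle: up to 30 mm either way along y from this point, not measured; to be felt or seen.
- hook: Loose S-hook, 153 mm tall, 80 g (give or take a fifth), bent steel strip 14 mm wide (y), 4 mm thick, standing in the block. Origin: middle of its underside, z up. The shank slants from the upper curl's -x side at 88 mm height to the lower curl's +x side at 18 mm. On the bar it hangs with y along the bar and the lower curl's free tip to the stand's -x side.
- hook_saddle (a point): Inner top of the hook's upper curl, 101 mm above the hook's origin: it rests on the bar. This curl opens downward, 28 mm wide inside and 36 mm outside (x); its free tip, on the +x side, splays out 4 mm and ends 77 mm above the origin. Axes as the hook.
- hook_cradle (a point): Flat inner bottom of the hook's lower curl, 4 mm above the hook's origin, where the bail comes to lie. This curl opens upward, 18 mm wide inside (x); its free tip is on the -x side and ends 18 mm above the origin. Axes as the hook.
- hook_grip (a point): Middle of the black plastic grip on the hook's crown, 24 mm (x) by 12 mm (y), from 105 to 153 mm above the hook's origin; this point is 129 mm above it. Take it from above with the fingers on its y faces, near its top so that they stay clear of the bar. Axes as the hook.
- block: Fixed grey plastic block, 70 x 55 x 36 mm, with a pocket 30 mm (x) by 17 mm (y), 26 mm deep, in which the hook stands loosely upright, its origin 10 mm above the block's. Origin at the middle of its underside, x axis as the hook's.
- tin: Loose small open steel tin, 64 mm across, 60 mm high, 90 g (give or take a fifth), with a stiff wire bail that does not fold and a grip in front (-x side). Origin at the level of its underside, below the bail (the tin's own centre is 4 mm to +x); z up.
- tin_bail (a point): Middle of the bail's top bar, on its centre line, 115 mm above the tin's origin. The bail is a 5 mm wire arch in the tin's y-z plane, legs 62 mm apart; its top bar is straight along y for 44 mm. Axes as the tin.
- tin_grip (a point): Middle of the tin's black grip plate, 24 mm (x) by 10 mm (y), from 44 to 88 mm height; this point is 85 mm to the -x side of and 66 mm above the tin's origin. Take it from above, fingers on its y faces. The weight lies beside it: a firm grip (30 N) keeps the tin from sagging. Axes as the tin.
- screwdriver: Bystander: screwdriver lying on the bench, 170 mm long. Leave alone.
- spool: Bystander: white spool, 60 mm across, 45 mm high. Leave alone.
- jar: Bystander: amber glass jar, 54 mm across, 80 mm high. Leave alone.
- cup: Bystander: paper cup, 72 mm across, 85 mm high. Leave alone.
- tweezers: Bystander: steel tweezers lying on the bench, 120 mm long, 7 mm high. Leave alone.
Things that resemble listed ones, but are neither listed nor needed, are in the scene too. Leave any yellow look-alike of the tin alone.

How it is judged:
By the outcome, as a careful person would: the job done as asked, in the order asked, and still so for the second after the job is handed in, with the robot touching nothing.
It also fails if it takes over 72 s, if anything falls off the work surface, if the arm or the gripper's body presses on something with over 40 N, if the wrist force passes 120 N, or if a joint passes its speed limit or range.

## Working session

There is one attempt and no reset: what is moved stays moved. The work goes in short steps, Python scripts to look and compute and a tool call to move; the robot and the scene stay as the last step left them, time stands still between calls to the robot, and variables do not carry over. Pictures are saved under pics/ and viewed, and the job is handed in when it is done.

Besides the shell and the picture viewer there is one more tool, called after "Call:" as name(argument=value, ...), one argument or row to a line, values as JSON. arm_command: Moves the arm, as the interface text tells. Its arguments: {"type":"object","properties":{"motion":{"type":"array"},"fingers":{"type":"number"}},"required":["motion"]}

```bash
ls; mkdir -p pics; python3 - <<'E'
from bench import *
import cv2
s=read_state(); print({k:s[k] for k in('time_s','eef_pos','orientation','ft_force','finger_gap')})
for n in("scene","top"):
    im=grab_frame(n); cv2.imwrite(f'pics/{n}0.png',im[:,:,::-1])
    c=get_calibration(n); print(n,c['mtx'],c['cam_to_world'])
    for t in ("stand","hook","hook_grip","block","tin","tin_bail","tin_grip","jar","cup","spool"):
        print(t,[(r['location'],round(r['conf'],2)) for r in search_frame(n,t)][:4])
E
```

```text
pics
{'time_s': 0.0, 'eef_pos': array([0.21881575, 0.61128983, 0.17537301]), 'orientation': array([ 1.71042914e-01,  9.85263132e-01, -9.27697250e-04, -1.43875685e-04]), 'ft_force': array([-0.67181482,  0.35856375,  0.30440445]), 'finger_gap': 0.09370326296946048}
scene [[529.30979688   0.         278.78914392]
 [  0.         529.30979688 212.20270174]
 [  0.           0.           1.        ]] [[ 0.82967649  0.31787309 -0.45890481  1.31788464]
 [ 0.55790362 -0.44341856  0.70151517 -1.15040837]
 [ 0.01950589 -0.8380553  -0.5452365   1.1945479 ]
 [ 0.          0.          0.          1.        ]]
stand [([275.4, 257.9], 0.56), ([247.4, 295.3], 0.44)]
hook [([199.4, 300.0], 0.79), ([353.6, 253.4], 0.59)]
hook_grip [([201.1, 300.5], 0.79)]
block [([199.4, 322.5], 0.94)]
tin [([343.3, 223.4], 0.76), ([302.1, 219.0], 0.68), ([291.7, 199.2], 0.56), ([243.7, 201.8], 0.54)]
tin_bail [([244.6, 206.5], 0.82), ([323.1, 189.2], 0.81), ([301.0, 223.4], 0.53), ([344.0, 218.7], 0.53)]
tin_grip [([293.1, 200.1], 0.93), ([297.8, 219.3], 0.9), ([321.1, 184.8], 0.84), ([247.3, 294.6], 0.74)]
jar [([340.
[... 286 characters left out ...]
-0.99460904  0.100424   -0.02584352  0.15766537]
 [ 0.00480013 -0.20436861 -0.97888223  1.26420106]
 [ 0.          0.          0.          1.        ]]
stand [([317.3, 137.1], 0.76)]
hook [([424.4, 187.8], 0.63)]
hook_grip [([424.1, 187.6], 0.55)]
block [([412.8, 194.8], 0.7)]
tin [([180.4, 260.2], 0.89), ([227.8, 313.2], 0.83), ([228.5, 217.1], 0.77), ([181.8, 181.9], 0.62)]
tin_bail [([183.4, 260.5], 0.9), ([182.2, 179.0], 0.7), ([227.8, 214.8], 0.69)]
tin_grip [([228.4, 213.5], 0.93), ([230.5, 310.2], 0.83), ([120.2, 255.3], 0.77), ([180.1, 262.1], 0.66)]
jar [([291.8, 115.3], 0.56)]
cup [([404.6, 120.1], 0.66), ([423.9, 191.4], 0.29)]
spool [([221.9, 141.0], 0.9), ([423.7, 189.2], 0.61)]
```

View pics/scene0.png

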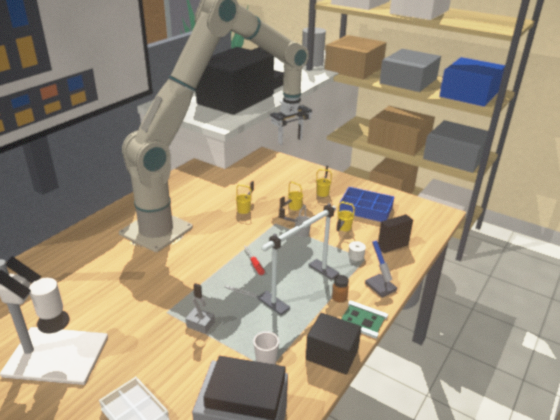

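View pics/top0.png

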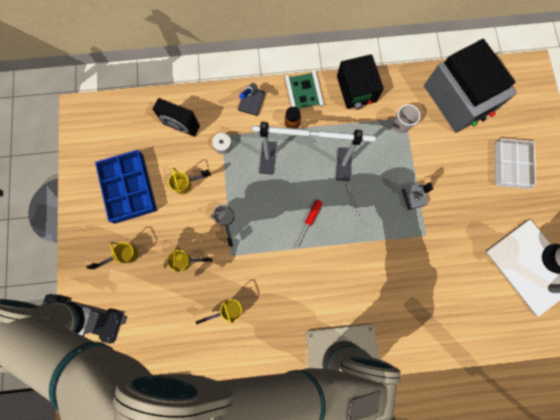

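The tin candidates in the top view are the steel-coloured one at (225,215) and yellow ones at (180,182), (124,252), (180,260) and (231,310). Only the one at (225,215) is bare steel, so it should be the tin. I'll check it in an enlarged crop.

```bash
python3 - <<'E'
import cv2,numpy as np
t=cv2.imread('pics/top0.png'); s=cv2.imread('pics/scene0.png')
a=cv2.resize(t[175:265,180:300],None,fx=5,fy=5,interpolation=cv2.INTER_CUBIC)
b=cv2.resize(t[110:230,330:450],None,fx=5,fy=5,interpolation=cv2.INTER_CUBIC)
c=cv2.resize(s[170:270,230:370],None,fx=5,fy=5,interpolation=cv2.INTER_CUBIC)
d=cv2.resize(s[270:340,170:290],None,fx=6,fy=6,interpolation=cv2.INTER_CUBIC)
e=cv2.resize(t[110:190,240:400],None,fx=5,fy=5,interpolation=cv2.INTER_CUBIC)
for n,i in zip('abcde',(a,b,c,d,e)): cv2.imwrite(f'pics/crop_{n}.png',i)
E
```

```text
(no output)
```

View pics/crop_a.png

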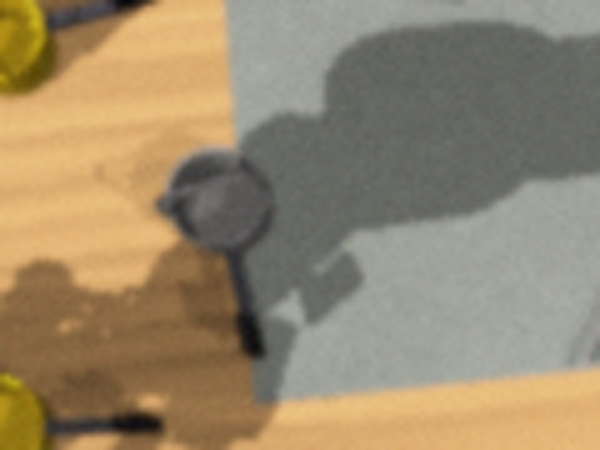

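View pics/crop_b.png

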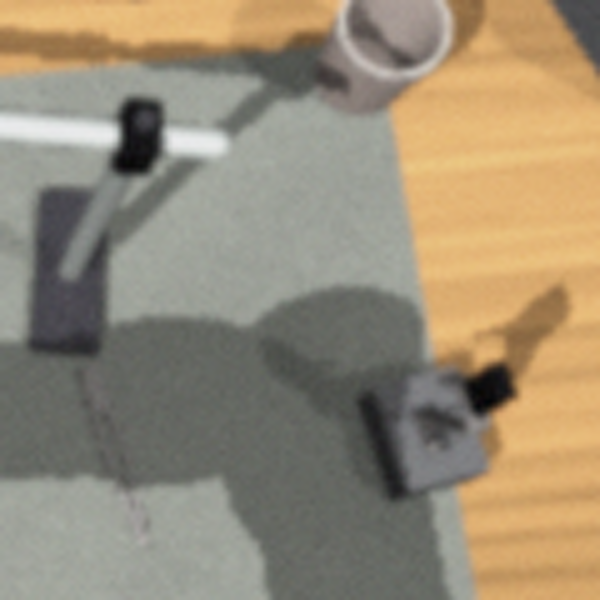

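View pics/crop_c.png

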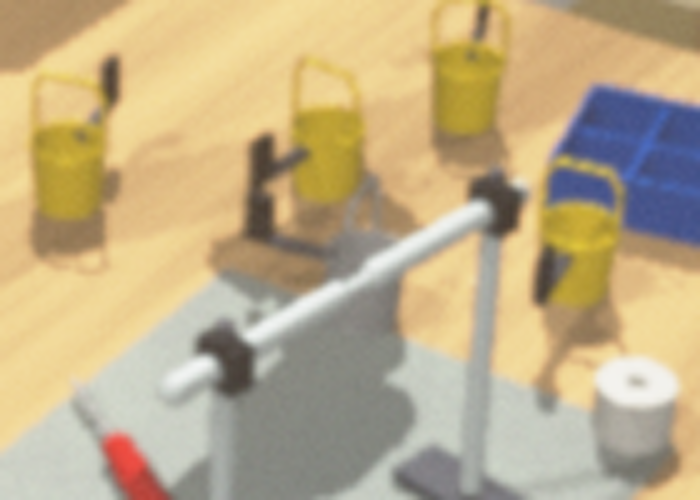

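View pics/crop_d.png

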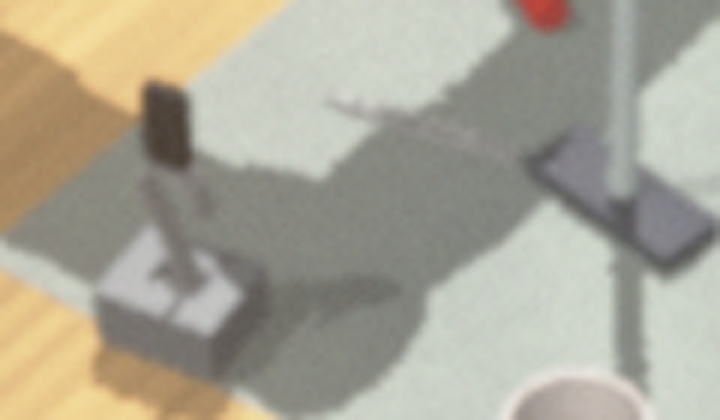

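View pics/crop_e.png

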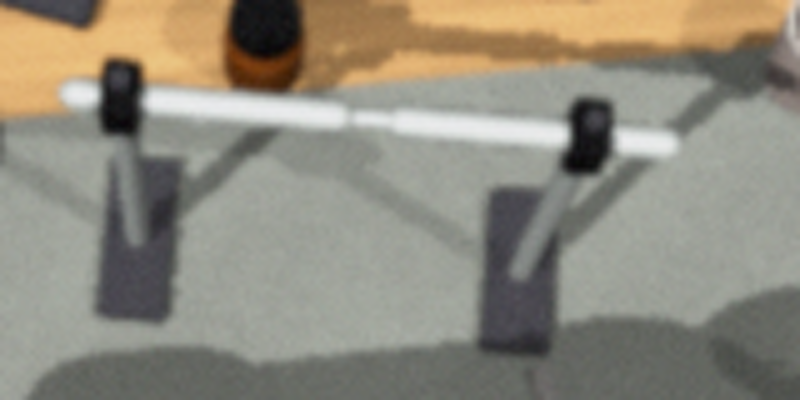

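The crop shows the bare-steel tin at about (224,215), with its grip near (231,242) towards the robot. The groove is visible in the bar at about (314,134). Next I'll work out positions.

```bash
cat > h.py <<'E'
import numpy as np, cv2
from scipy.spatial.transform import Rotation as R
from scipy.optimize import least_squares
from bench import *
def ray(c,uv):
    d=np.linalg.inv(c['mtx'])@np.array([uv[0],uv[1],1.]); T=c['cam_to_world']; return T[:3,3],T[:3,:3]@d
def onz(c,uv,z):
    o,d=ray(c,uv); return o+d*(z-o[2])/d[2]
def proj(c,P):
    T=c['cam_to_world']; p=(np.atleast_2d(P)-T[:3,3])@T[:3,:3]; q=p@c['mtx'].T; return q[:,:2]/q[:,2:]
def tri(*cu):
    A=np.zeros((3,3));b=np.zeros(3)
    for c,uv in cu:
        o,d=ray(c,uv); d=d/np.linalg.norm(d); M=np.eye(3)-np.outer(d,d); A+=M;b+=M@o
    return np.linalg.solve(A,b)
def move(goal_pos,goal_R,s=None):
    "shift/rotvec in tool axes from current measured pose"
    s=s or read_state(); Rc=R.from_quat(s['orientation'])
    return Rc.inv().apply(np.array(goal_pos)-s['eef_pos'])*1000,(Rc.inv()*goal_R).as_rotvec(degrees=True)
def down(yaw):
    "tool z down, tool y along world direction at angle yaw"
    y=np.array([np.cos(yaw),np.sin(yaw),0]); z=np.array([0,0,-1.]); x=np.cross(y,z)
    return R.from_matrix(np.c_[x,y,z])
E
python3 - <<'E'
from h import *
ct=get_calibration('top'); cs=get_calibration('scene')
e=lambda x,y:(240+x/5,110+y/5)
b=lambda x,y:(330+x/5,110+y/5)
a=lambda x,y:(180+x/5,175+y/5)
c=lambda x,y:(230+x/5,170+y/5)
d=lambda x,y:(170+x/6,270+y/6)
L=onz(ct,e(160,101),.25);Rr=onz(ct,e(550,132),.25);print('bar',L,Rr,'yaw deg',np.degrees(np.arctan2(*(L-Rr)[[1,0]])))
print('heads',onz(ct,e(122,80),.279),onz(ct,e(590,118),.279))
print('heads bar-level',onz(ct,e(122,98),.25),onz(ct,e(588,137),.25))
print('groove',onz(ct,e(372,119),.25),'scene',onz(cs,c(360,278),.25))
print('block top', *[onz(ct,b(*p),.036)[:2] for p in((380,395),(465,370),(487,465),(400,492))])
print('block scene',*[onz(cs,d(*p),.036)[:2] for p in((158,225),(98,293),(205,325),(262,268))])
print('hook grip top', onz(ct,b(500,385),.163), 'scene', onz(cs,d(168,90),.163))
print('tin rim c',onz(ct,a(225,195),.06),'grip top',onz(ct,a(250,340),.088),'bail mid',onz(ct,a(200,190),.115))
print('scene tin grip',onz(cs,c(260,195),.088), onz(cs,c(260,145),.088))
print('jar',onz(ct,(292,115),.08),'cup',onz(ct,(408,113),.085))
E
```

```text
bar [0.6501902  0.14367277 0.25      ] [ 0.61155534 -0.06172054  0.25      ] yaw deg 79.34703595386792
heads [0.65216179 0.1626344  0.279     ] [ 0.6065751 -0.0771865  0.279    ]
heads bar-level [0.65395276 0.16373828 0.25      ] [ 0.60669481 -0.08152461  0.25      ]
groove [0.62852089 0.03198042 0.25      ] scene [0.62570278 0.04324458 0.25      ]
block top [ 0.4976183  -0.25947927] [ 0.50813843 -0.31558726] [ 0.44633744 -0.31864904] [ 0.43496878 -0.26162864]
block scene [ 0.43811628 -0.2642603 ] [ 0.44625066 -0.31922908] [ 0.50537892 -0.30526418] [ 0.50275388 -0.25760884]
hook grip top [ 0.47027593 -0.2848336   0.163     ] scene [ 0.47547773 -0.2869252   0.163     ]
tin rim c [0.4719505 0.3093528 0.06     ] grip top [0.37934612 0.29762697 0.088     ] bail mid [0.46600811 0.31662325 0.115     ]
scene tin grip [0.38396785 0.29941619 0.088     ] [0.34308385 0.360889   0.088     ]
jar [0.76225225 0.07370306 0.08      ] cup [ 0.7297243  -0.28970549  0.085     ]
```

```bash
python3 - <<'E'
from h import *
cw=get_calibration('wrist'); s=read_state(); Rc=R.from_quat(s['orientation'])
print('cam in tool', Rc.inv().apply(cw['cam_to_world'][:3,3]-s['eef_pos']), Rc.inv().as_matrix()@cw['cam_to_world'][:3,:3], cw['mtx'][0,0])
for p in((.42,.25,.42),(.43,-.2,.42)): print(*[np.round(v,1) for v in move(p,down(np.radians(95)))])
E
```

```text
cam in tool [ 6.60942925e-02 -1.69994533e-04 -2.08974141e-01] [[-1.19217729e-04 -9.72701069e-01 -2.32061664e-01]
 [ 9.99999992e-01 -1.05496450e-04 -7.15379628e-05]
 [ 4.51033712e-05 -2.32061670e-01  9.72701074e-01]] 373.87937639169445
[-311.2 -273.1 -243.7] [  0.   -0.  -24.7]
[-472.3 -693.4 -243.8] [  0.   -0.  -24.7]
```

Call:
arm_command(
  motion=[-0.31, -0.27, -0.245, 0, 0, -24.7, -0.31, -0.27, -0.245, 0, 0, -24.7, -0.31, -0.27, -0.245, 0, 0, -24.7, -0.31, -0.27, -0.245, 0, 0, -24.7, -0.31, -0.27, -0.245, 0, 0, -24.7],
)

```text
time_s: 1.72
eef_pos: [0.3511, 0.376, 0.3375]
orientation: [-0.043, 0.999, 0.0, 0.0]
ft_force: [1.2, 1.2, 0.2]
finger_gap: 0.0937
```

```bash
python3 - <<'E'
from h import *
s=read_state();print(s['time_s'],s['eef_pos'],s['q'])
for p in((.43,-.28,.40),): print(*[np.round(v,1) for v in move(p,down(np.radians(95)))])
E
```

```text
1.725 [0.35105993 0.37602147 0.33753509] [-0.84203824  0.28023369 -0.0434912   1.64027752  0.01289473  1.22060046
  0.7695729 ]
[ -21.7 -660.4  -62.8] [ 0.  0. -0.]
```

Call:
arm_command(
  motion=[-0.016, -0.06, -0.012, 0, 0, 0, -0.032, -0.12, -0.024, 0, 0, 0, -0.048, -0.18, -0.036, 0, 0, 0, -0.064, -0.24, -0.048, 0, 0, 0, -0.08, -0.3, -0.06, 0, 0, 0],
)

```text
time_s: 2.35
eef_pos: [0.4552, 0.0874, 0.3963]
orientation: [-0.044, 0.999, 0.0, 0.001]
ft_force: [0.9, 1.3, -0.8]
finger_gap: 0.0941
```

Call:
arm_command(
  motion=[0.01, -0.06, -0.002, 0, 0, 0, 0.02, -0.12, -0.002, 0, 0, 0, 0.03, -0.18, -0.002, 0, 0, 0, 0.04, -0.24, -0.002, 0, 0, 0, 0.05, -0.3, -0.002, 0, 0, 0],
)

```text
time_s: 2.98
eef_pos: [0.4308, -0.2156, 0.3979]
orientation: [-0.044, 0.999, -0.0, 0.001]
ft_force: [1.3, 0.0, -0.4]
finger_gap: 0.0938
```

```bash
python3 - <<'E'
from h import *
s=read_state();print(s['time_s'],s['eef_pos'],s['q'])
im=grab_frame('wrist'); cv2.imwrite('pics/w1.png',im[:,:,::-1])
for t in('hook_grip','block'): print(t,search_frame('wrist',t)[:2])
E
```

```text
2.975 [ 0.43082492 -0.21564592  0.39789266] [ 0.09383205  0.20209204  0.39679076  1.60191819 -0.08007976  1.35256591
  2.15924679]
hook_grip [{'location': [220.9, 199.4], 'conf': 0.76}]
block [{'location': [234.7, 181.6], 'conf': 0.7}]
```

View pics/w1.png

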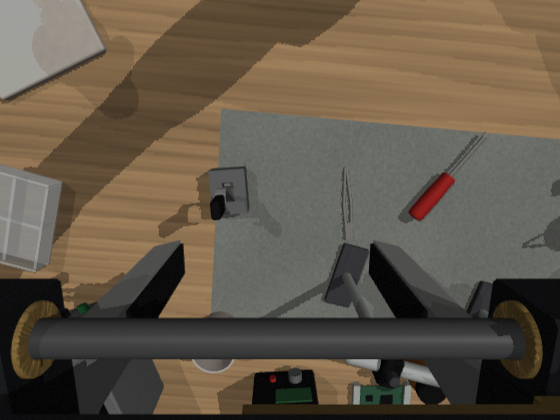

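```bash
python3 - <<'E'
import cv2
t=cv2.imread('pics/w1.png')
cv2.imwrite('pics/w1c.png',cv2.resize(t[155:230,190:270],None,fx=8,fy=8,interpolation=cv2.INTER_CUBIC))
E
```

```text
(no output)
```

View pics/w1c.png

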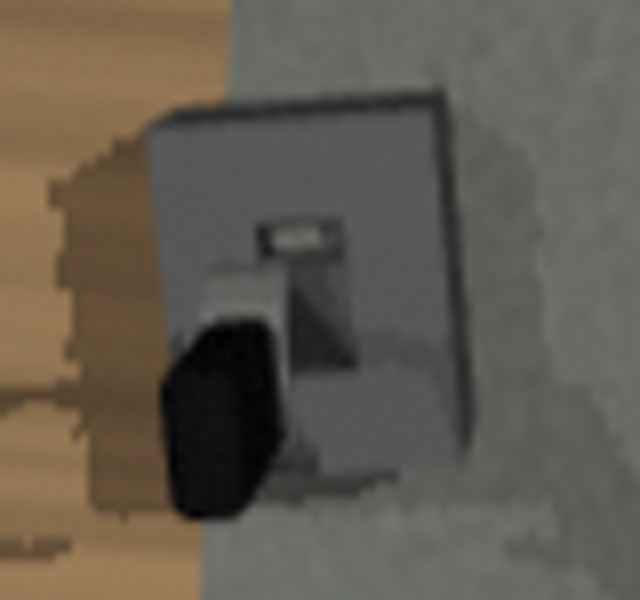

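```bash
python3 - <<'E'
from h import *
c=get_calibration('wrist')
w=lambda x,y:(190+x/8-.5,155+y/8-.5)
A,B,C=[onz(c,w(*p),.036)[:2] for p in((150,128),(443,107),(462,460))]
print(A,B,C,np.linalg.norm(B-A),np.linalg.norm(C-B))
ang=lambda v:np.degrees(np.arctan2(v[1],v[0]))
print('y dir',ang(B-A),'x dir',ang(C-B),'block centre',(A+C)/2)
P=[onz(c,w(*p),.036)[:2] for p in((258,225),(340,218),(355,370))];print('pocket',P,ang(P[1]-P[0]),ang(P[2]-P[1]),(P[0]+P[2])/2)
print('griptop',*[onz(c,w(*p),.163)[:2] for p in((165,390),(265,330),(280,440),(205,515))], onz(c,w(215,440),.163))
# predicted block model overlay
best=None
ct=get_calibration('top')
E
```

```text
[ 0.44300551 -0.32155142] [ 0.4345176  -0.26597324] [ 0.50333499 -0.25807555] 0.056222585796137155 0.06926909306083619
y dir 98.68313247600003 x dir 6.546798293017035 block centre [ 0.47317025 -0.28981349]
pocket [array([ 0.46005013, -0.30011121]), array([ 0.45742757, -0.28444202]), array([ 0.48701944, -0.27996334])] 99.50153257730682 8.606305172333716 [ 0.47353478 -0.29003728]
griptop [ 0.46504447 -0.29576284] [ 0.45457578 -0.28107578] [ 0.47142374 -0.27800363] [ 0.48412806 -0.28889209] [ 0.47221735 -0.28786987  0.163     ]
```

```bash
python3 - <<'E'
from h import *
for p in((.473,-.2893,.19),(.473,-.2893,.134)): print(*[np.round(v,1) for v in move(p,down(np.radians(98)))])
E
```

```text
[-37.2 -75.1 207.6] [-0.1 -0.  -3.4]
[-37.3 -75.1 263.6] [-0.1 -0.  -3.4]
```

Call:
arm_command(
  motion=[-0.02, -0.045, 0.03, 0, 0, -3.4, -0.0372, -0.0751, 0.07, 0, 0, -3.4, -0.0372, -0.0751, 0.13, 0, 0, -3.4, -0.0372, -0.0751, 0.185, 0, 0, -3.4, -0.0372, -0.0751, 0.2076, 0, 0, -3.4],
)

```text
time_s: 3.75
eef_pos: [0.4738, -0.282, 0.1867]
orientation: [-0.074, 0.997, 0.002, -0.002]
ft_force: [-0.2, 0.3, 1.0]
finger_gap: 0.0938
```

```bash
python3 - <<'E'
from h import *
s=read_state();print(s['time_s'],s['eef_pos'])
im=grab_frame('wrist'); cv2.imwrite('pics/w2.png',im[:,:,::-1])
c=get_calibration('wrist'); print(proj(c,[(.473,-.2893,.163)]))
for p in((.473,-.2893,.134),): print(*[np.round(v,1) for v in move(p,down(np.radians(98)))])
E
```

```text
3.75 [ 0.47380403 -0.2820475   0.18667844]
[[265.01704644 227.25772976]]
[ 0.8 -8.  51.1] [ 0.3 -0.3  0.5]
```

View pics/w2.png

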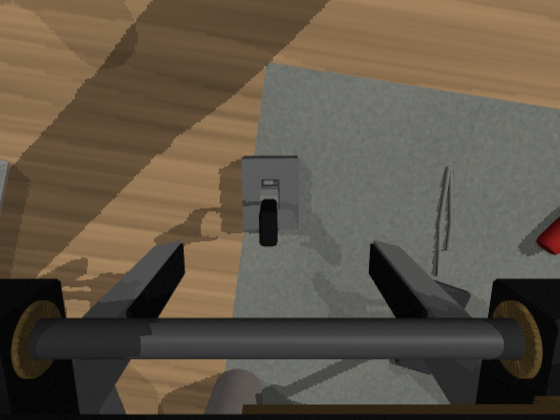

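```bash
python3 - <<'E'
from h import *
s=read_state();print(s['time_s'],s['eef_pos'])
c=get_calibration('wrist'); print(proj(c,[(.473,-.2893,.163),(.473,-.2893,.036)]))
for p in((.473,-.2893,.134),): print(*[np.round(v,1) for v in move(p,down(np.radians(98)))])
E
```

```text
3.8 [ 0.47299397 -0.28155247  0.18516488]
[[265.01704644 227.25772976]
 [268.14457662 192.48115216]]
[ 0.8 -8.  51.1] [ 0.3 -0.3  0.5]
```

Call:
arm_command(
  motion=[0, -0.004, 0, 0, 0, 0, 0, -0.008, 0, 0, 0, 0, 0, -0.008, 0, 0, 0, 0, 0, -0.008, 0, 0, 0, 0, 0, -0.008, 0, 0, 0, 0],
)

```text
time_s: 4.42
eef_pos: [0.4761, -0.2934, 0.1903]
orientation: [-0.073, 0.997, -0.0, 0.0]
ft_force: [-0.2, -0.7, -1.1]
finger_gap: 0.0938
```

```bash
python3 - <<'E'
from h import *
s=read_state();print(s['time_s'],s['eef_pos'],s['q'])
im=grab_frame('wrist'); cv2.imwrite('pics/w3.png',im[150:250,230:330,::-1].repeat(5,0).repeat(5,1))
c=get_calibration('wrist'); print(proj(c,[(.473,-.2893,.163),(.473,-.2893,.036)]))
s=read_state();print(s['time_s'],s['eef_pos'])
for p in((.473,-.2893,.134),): print(*[np.round(v,1) for v in move(p,down(np.radians(98)))])
E
```

```text
4.425 [ 0.47606664 -0.29336695  0.19027455] [ 0.2618173   0.50265402  0.36321765  1.76580566 -0.2183664   0.91226139
  2.43570014]
[[283.91867411 223.09600469]
 [281.42510958 189.36364713]]
4.475 [ 0.4760032  -0.29332206  0.19014589]
[ 2.4  4.4 56.1] [-0.   0.   0.4]
```

View pics/w3.png

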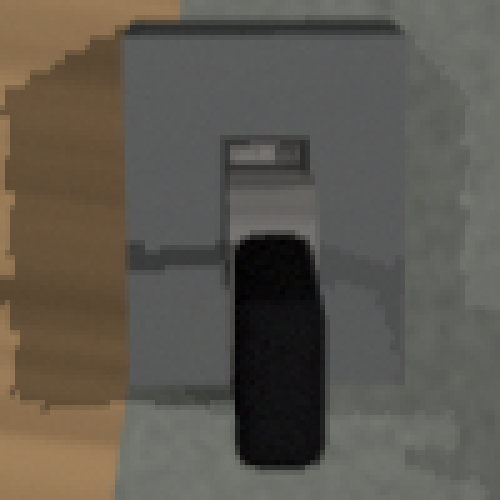

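Call:
arm_command(
  motion=[0, 0.003, 0.01, 0, 0, 0, 0, 0.0054, 0.025, 0, 0, 0, 0, 0.0054, 0.04, 0, 0, 0, 0, 0.0054, 0.052, 0, 0, 0, 0, 0.0054, 0.056, 0, 0, 0],
)

```text
time_s: 5.1
eef_pos: [0.4745, -0.2878, 0.1327]
orientation: [-0.073, 0.997, 0.0, -0.001]
ft_force: [0.4, -0.4, 0.4]
finger_gap: 0.094
```

Call:
arm_command(
  motion=[0, 0, 0, 0, 0, 0, 0, 0, 0, 0, 0, 0, 0, 0, 0, 0, 0, 0, 0, 0, 0, 0, 0, 0, 0, 0, 0, 0, 0, 0],
  fingers=255,
)

```text
time_s: 5.72
eef_pos: [0.4752, -0.2881, 0.1341]
orientation: [-0.073, 0.997, -0.0, 0.0]
ft_force: [0.7, -0.4, 0.3]
finger_gap: 0.0473
```

```bash
python3 - <<'E'
from h import *
s=read_state();print(s['time_s'],s['eef_pos'],s['finger_gap'],s['ft_force'])
im=grab_frame('wrist'); cv2.imwrite('pics/w4.png',im[:,:,::-1])
E
```

```text
5.725 [ 0.47522886 -0.2880833   0.13410691] 0.047266478324882316 [ 0.73808887 -0.40688435  0.27378818]
```

View pics/w4.png

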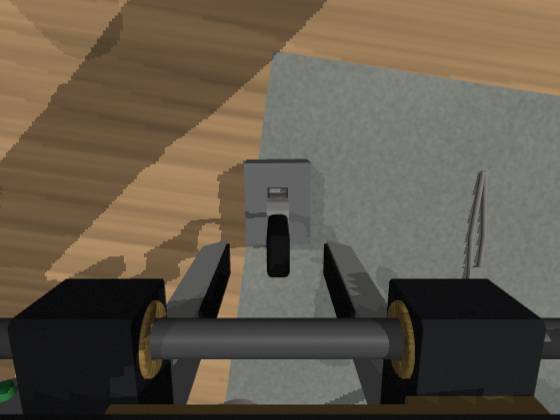

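Fingers are closing symmetrically around the grip, at (278,245). I'll finish closing.

Call:
arm_command(
  motion=[0, 0, 0, 0, 0, 0, 0, 0, 0, 0, 0, 0, 0, 0, 0, 0, 0, 0, 0, 0, 0, 0, 0, 0, 0, 0, 0, 0, 0, 0],
  fingers=255,
)

```text
time_s: 6.4
eef_pos: [0.4754, -0.2882, 0.1341]
orientation: [-0.073, 0.997, -0.0, 0.0]
ft_force: [-0.2, 1.1, 1.3]
finger_gap: 0.0004
```

```bash
python3 - <<'E'
from h import *
s=read_state();print(s['time_s'],s['eef_pos'],s['finger_gap'],s['ft_force'])
im=grab_frame('wrist'); cv2.imwrite('pics/w5.png',im[150:320,180:380,::-1].repeat(3,0).repeat(3,1))
E
```

```text
6.4 [ 0.47535013 -0.2881952   0.13414614] 0.00043450235976781083 [-0.22249068  1.09956528  1.34676296]
```

View pics/w5.png

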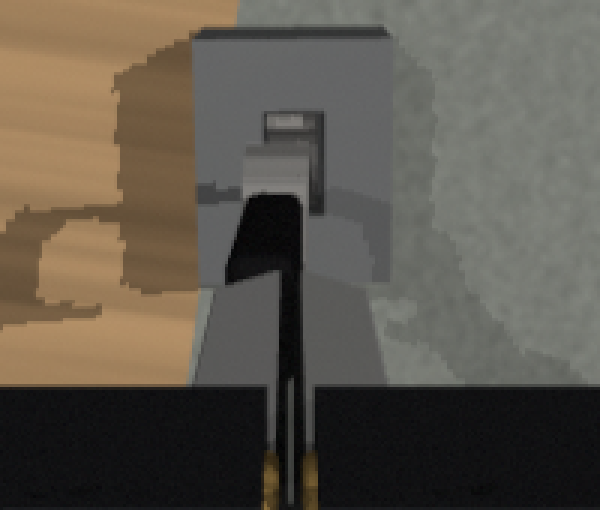

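```bash
python3 - <<'E'
from h import *
c=get_calibration('wrist');s=read_state()
Rc=R.from_quat(s['orientation'])
# simulate at w3 pose
T=c['cam_to_world'].copy(); c3=dict(mtx=c['mtx'],cam_to_world=T.copy()); c3['cam_to_world'][:3,3]+=np.array([.476,-.2933,.1901])-s['eef_pos']
X=np.array([.99,.139,0]);Y=np.array([-.139,.99,0])
o=np.array([.4735,-.2895,0])
for z in(.036,.115,.163):
  for sx in(-12,12): print(z,sx,proj(c3,[o+X*sx/1000+[0,0,z]])[0], proj(c,[o+X*sx/1000+[0,0,z]])[0])
print('tcp',proj(c,[s['eef_pos'],s['eef_pos']+[0,0,.019],s['eef_pos']+[-.008,0,0],s['eef_pos']+[-.008,0,.019]]))
print('grasp depth')
E
```

```text
0.036 -12 [281.28776683 177.72141776] [275.91906146 187.27460439]
0.036 12 [281.04459219 201.7598613 ] [275.72863348 215.2813323 ]
0.115 -12 [282.54077625 192.413288  ] [275.70080557 208.52187767]
0.115 12 [282.21029714 222.4548943 ] [275.45438407 245.01624566]
0.163 -12 [283.69106093 205.90068324] [275.48074894 229.94445442]
0.163 12 [283.27227861 241.30850001] [275.18104766 274.65216922]
tcp [[277.2438555  239.17626423]
 [277.30479532 249.94176475]
 [279.26494501 226.13389737]
 [279.51476801 235.78401213]]
grasp depth
```

```bash
python3 - <<'E'
from h import *
im=grab_frame('scene'); cv2.imwrite('pics/s6.png',cv2.resize(im[240:345,140:270,::-1],None,fx=5,fy=5,interpolation=cv2.INTER_CUBIC))
s=read_state();print(s['time_s'],s['finger_gap'],s['ft_force'],s['ft_torque'])
E
```

```text
6.5 0.0006034694102834556 [0.97280989 0.61017828 2.35247504] [ 0.03985691  0.04878184 -0.04765663]
```

View pics/s6.png

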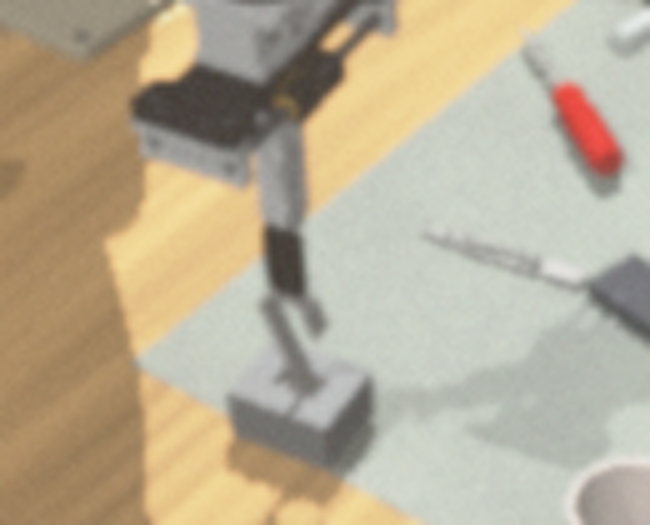

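```bash
python3 - <<'E'
from h import *
cs=get_calibration('scene');s=read_state();p=s['eef_pos']
for dz in(0,.01,.019,.03,.04): print(dz,(proj(cs,[p+[0,0,dz]])[0]-[140,240])*5)
E
python3 - <<'E'
import cv2
im=cv2.imread('pics/s6.png')[180:330,200:380]; cv2.imwrite('pics/s6b.png',cv2.resize(im,None,fx=4,fy=4))
E
```

```text
0 [291.47994362 263.20579727]
0.01 [290.40711266 250.42851525]
0.019 [289.43515012 238.8525633 ]
0.03 [288.23885618 224.60485259]
0.04 [287.14327147 211.55657617]
```

View pics/s6b.png

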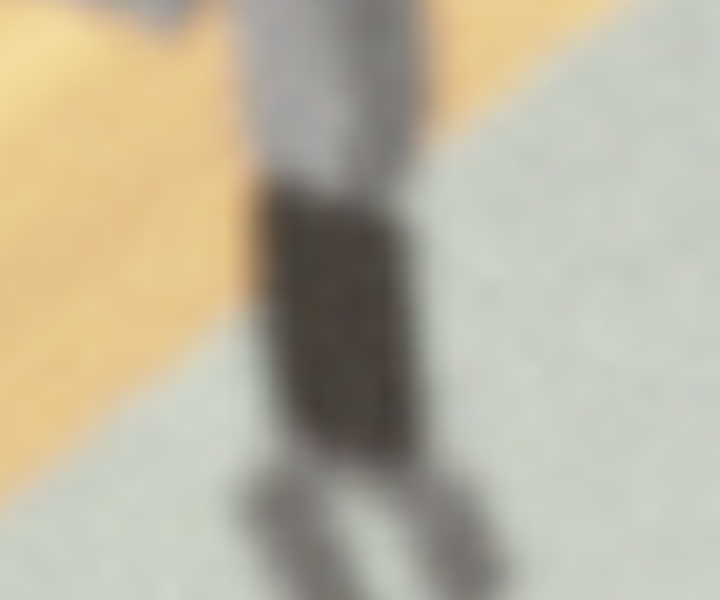

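The fingers shut completely on nothing. Both the scene view (tips at about crop (285,227)) and the wrist view put the visible fingertips about 28 mm above the reported TCP, just over the top of the grip. I'll open, check that the hook still stands, and go 28 mm lower.

Call:
arm_command(
  motion=[0, 0, -0.003, 0, 0, 0, 0, 0, -0.003, 0, 0, 0, 0, 0, -0.003, 0, 0, 0, 0, 0, -0.003, 0, 0, 0, 0, 0, -0.003, 0, 0, 0],
  fingers=120,
)

```text
time_s: 7.12
eef_pos: [0.4751, -0.288, 0.1369]
orientation: [-0.073, 0.997, 0.0, -0.0]
ft_force: [-0.1, 1.0, -0.1]
finger_gap: 0.0469
```

```bash
python3 - <<'E'
from h import *
im=grab_frame('wrist'); cv2.imwrite('pics/w7.png',im[150:320,180:380,::-1].repeat(3,0).repeat(3,1))
c=get_calibration('wrist');s=read_state();print(s['eef_pos'],s['finger_gap'],s['ft_force'])
print((proj(c,[(.475,-.288,.163)])-[180,150])*3,(proj(c,[s['eef_pos']+[0,0,.028]])-[180,150])*3)
E
```

```text
[ 0.47511669 -0.28802268  0.13687287] 0.048762327005081735 [-0.21541933 -0.21209593  0.2875804 ]
[[292.3227807  312.99130373]] [[292.1196278  317.36959636]]
```

View pics/w7.png

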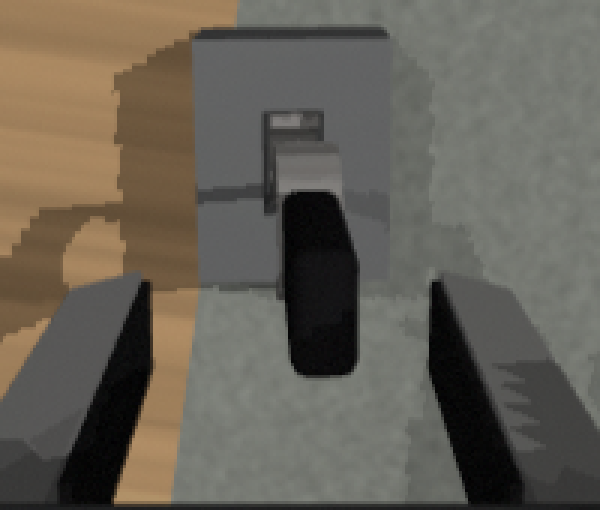

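Call:
arm_command(
  motion=[0, 0, 0.01, 0, 0, 0, 0, 0, 0.02, 0, 0, 0, 0, 0, 0.028, 0, 0, 0, 0, 0, 0.031, 0, 0, 0, 0, 0, 0.031, 0, 0, 0],
)

```text
time_s: 7.8
eef_pos: [0.475, -0.288, 0.1056]
orientation: [-0.073, 0.997, 0.0, -0.0]
ft_force: [1.1, -0.2, -0.2]
finger_gap: 0.0502
```

Call:
arm_command(
  motion=[0, 0, 0, 0, 0, 0, 0, 0, 0, 0, 0, 0, 0, 0, 0, 0, 0, 0, 0, 0, 0, 0, 0, 0, 0, 0, 0, 0, 0, 0],
  fingers=255,
)

```text
time_s: 8.43
eef_pos: [0.4752, -0.2881, 0.106]
orientation: [-0.073, 0.997, -0.0, 0.0]
ft_force: [-0.4, 0.5, 0.5]
finger_gap: 0.0121
```

```bash
python3 - <<'E'
from h import *
im=grab_frame('wrist'); cv2.imwrite('pics/w8.png',im[150:320,180:380,::-1].repeat(3,0).repeat(3,1))
c=get_calibration('wrist');s=read_state();print(s['eef_pos'],s['finger_gap'],s['ft_force'])
im=grab_frame('scene'); cv2.imwrite('pics/s8.png',cv2.resize(im[240:345,140:270,::-1],None,fx=5,fy=5,interpolation=cv2.INTER_CUBIC))
E
```

```text
[ 0.47523552 -0.28807021  0.1060251 ] 0.011546662696920819 [0.13242854 0.4903291  0.41470642]
```

View pics/w8.png

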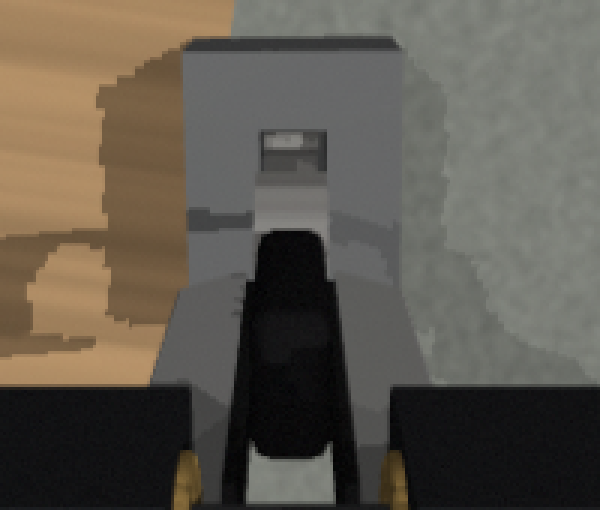

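View pics/s8.png

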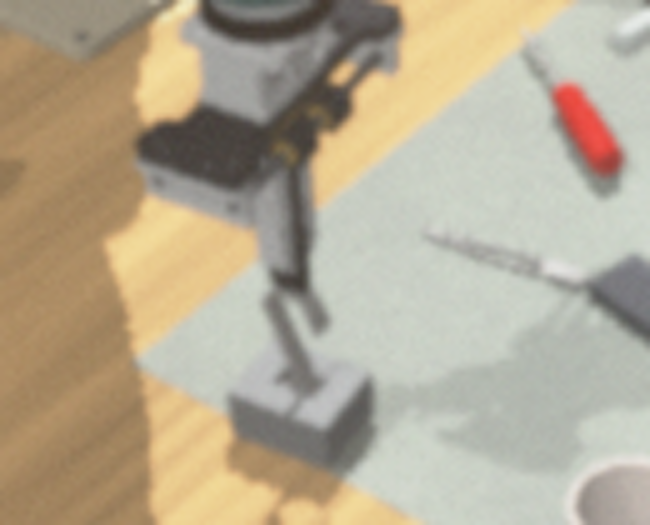

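```bash
python3 - <<'E'
from h import *
c=get_calibration('wrist');s=read_state();p=s['eef_pos'];Rc=R.from_quat(s['orientation'])
for z,row,off in((.115,226.5,-12),(.163,302.2,12)):
    f=lambda t:proj(c,[p*[1,1,0]+[0,0,z]-Rc.as_matrix()[:,0]*t*[1,1,0]])[0][1]
    ts=np.linspace(-.03,.03,241); t=ts[np.argmin([abs(f(a)-row) for a in ts])]
    print('edge at +x',t*1000,'-> grip centre rel tcp',t*1000-off)
# plan: approach pose in stand frame
mid=np.array([.630,.041,0])
E
```

```text
edge at +x -10.249999999999998 -> grip centre rel tcp 1.7500000000000018
edge at +x 11.250000000000004 -> grip centre rel tcp -0.7499999999999964
```

Call:
arm_command(
  motion=[0, 0, -0.02, 0, 0, 0, 0, 0, -0.05, 0, 0, 0, 0, 0, -0.1, 0, 0, 0, 0, 0, -0.15, 0, 0, 0, 0, 0, -0.194, 0, 0, 0],
)

```text
time_s: 9.15
eef_pos: [0.475, -0.288, 0.3017]
orientation: [-0.073, 0.997, -0.0, 0.0]
ft_force: [0.8, -0.1, -1.5]
finger_gap: 0.012
```

```bash
python3 - <<'E'
from h import *
s=read_state();print(s['time_s'],s['eef_pos'],s['finger_gap'],s['ft_force'])
print(*[np.round(v,1) for v in move((.5676,.0327,.30),down(np.radians(79.2)))])
E
```

```text
9.15 [ 0.4749985  -0.28800166  0.30168451] 0.011979072075995814 [ 0.76041332 -0.07657598 -1.49275208]
[-138.4  303.7    1.7] [-0.   0.  19.2]
```

Call:
arm_command(
  motion=[-0.01, 0.03, 0.001, 0, 0, 2, -0.034, 0.08, 0.001, 0, 0, 6, -0.059, 0.13, 0.001, 0, 0, 10, -0.084, 0.184, 0.001, 0, 0, 14, -0.109, 0.239, 0.001, 0, 0, 18],
)

```text
time_s: 9.78
eef_pos: [0.5481, -0.034, 0.2988]
orientation: [0.085, 0.996, -0.0, -0.0]
ft_force: [1.2, -0.6, -0.3]
finger_gap: 0.0123
```

```bash
python3 - <<'E'
from h import *
s=read_state();print(s['time_s'],s['eef_pos'],s['finger_gap'],s['ft_force'])
print(*[np.round(v,1) for v in move((.5676,.0327,.30),down(np.radians(79.2)))])
E
```

```text
9.775 [ 0.54813728 -0.03399792  0.29883106] 0.012263708929581564 [ 1.24131466 -0.55350869 -0.26803166]
[-7.9 69.  -1.2] [-0. -0.  1.]
```

Call:
arm_command(
  motion=[-0.005, 0.04, 0, 0, 0, 1, -0.008, 0.06, 0, 0, 0, 1, -0.008, 0.068, 0, 0, 0, 1, -0.008, 0.068, 0, 0, 0, 1, -0.008, 0.068, 0, 0, 0, 1],
)

```text
time_s: 10.4
eef_pos: [0.567, 0.0278, 0.2991]
orientation: [0.094, 0.996, -0.0, 0.0]
ft_force: [-0.8, -0.1, -0.2]
finger_gap: 0.0114
```

```bash
python3 - <<'E'
from h import *
im=grab_frame('wrist'); cv2.imwrite('pics/w9.png',im[:,:,::-1])
t=grab_frame('top'); cv2.imwrite('pics/t9.png',cv2.resize(t[90:190,230:390,::-1],None,fx=5,fy=5,interpolation=cv2.INTER_CUBIC))
s=read_state();print(s['time_s'],s['eef_pos'],s['finger_gap'],s['ft_force'])
c=get_calibration('wrist')
X=np.array([np.cos(np.radians(-10.8)),np.sin(np.radians(-10.8)),0]);Y=np.array([-X[1],X[0],0]);m=np.array([.6303,.0411,.25])
for y in(-60,-9,0,40): print(y,proj(c,[m+Y*y/1000,m+Y*y/1000-X*.009,m+Y*y/1000+X*.009]).round(1).tolist())
E
```

```text
10.5 [0.56711108 0.02837839 0.29915504] 0.011654937164580962 [-0.16124459 -0.24602081 -1.02486581]
-60 [[229.1, 295.2], [228.8, 284.0], [229.5, 306.1]]
-9 [[297.2, 295.2], [297.3, 284.1], [297.0, 306.2]]
0 [[309.2, 295.3], [309.4, 284.1], [308.9, 306.2]]
40 [[362.5, 295.3], [363.2, 284.2], [361.9, 306.3]]
```

View pics/w9.png

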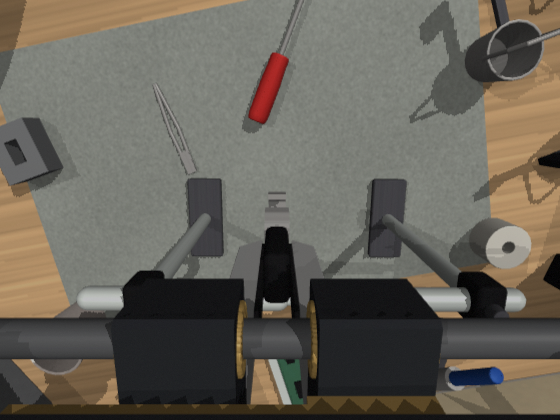

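View pics/t9.png

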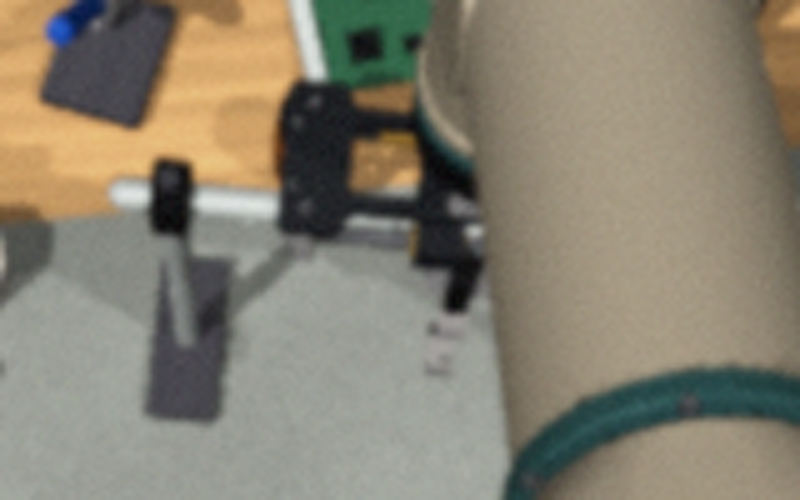

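Call:
arm_command(
  motion=[-0.008, -0.006, 0.006, 0, 0, 0, -0.02, -0.014, 0.013, 0, 0, 0, -0.035, -0.014, 0.013, 0, 0, 0, -0.046, -0.014, 0.013, 0, 0, 0, -0.05, -0.014, 0.013, 0, 0, 0],
)

```text
time_s: 11.12
eef_pos: [0.6145, 0.0064, 0.2853]
orientation: [0.093, 0.996, -0.0, -0.0]
ft_force: [-0.1, -0.8, -0.9]
finger_gap: 0.0116
```

```bash
python3 - <<'E'
from h import *
t=grab_frame('scene'); cv2.imwrite('pics/s10.png',cv2.resize(t[190:310,210:350,::-1],None,fx=5,fy=5,interpolation=cv2.INTER_CUBIC))
s=read_state();print(s['time_s'],s['eef_pos'],s['finger_gap'],s['ft_force'])
im=grab_frame('wrist'); cv2.imwrite('pics/w10.png',im[:,:,::-1])
E
```

```text
11.175 [0.61461166 0.00653934 0.28544156] 0.011784816641319508 [ 2.59485735e-01 -9.79056174e-05 -1.07426858e+00]
```

View pics/s10.png

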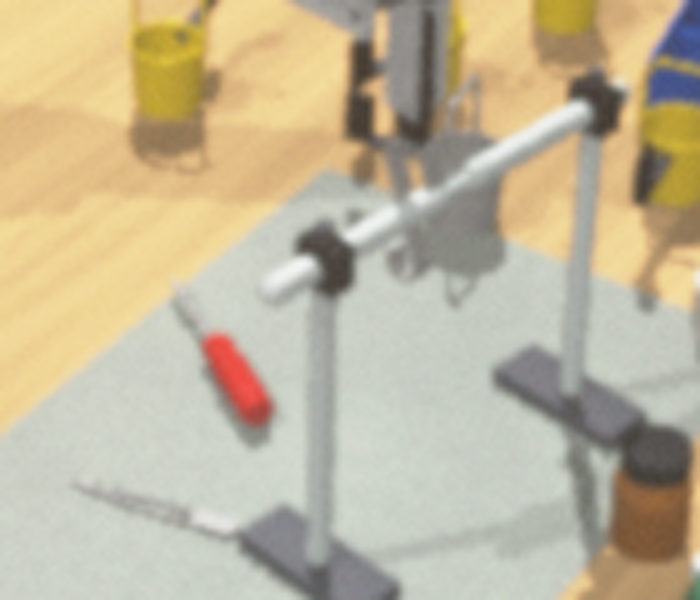

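View pics/w10.png

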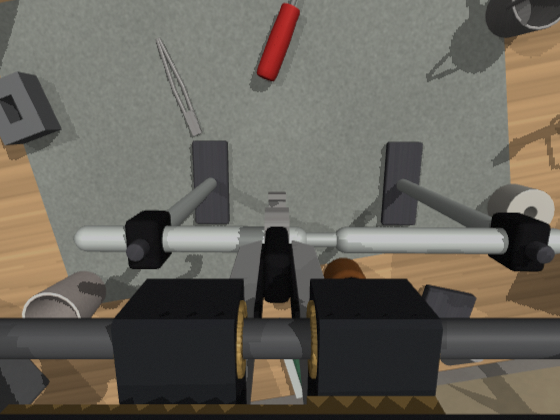

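```bash
python3 - <<'E'
from h import *
im=cv2.imread('pics/w10.png'); cv2.imwrite('pics/w10c.png',cv2.resize(im[180:310,220:370],None,fx=5,fy=5,interpolation=cv2.INTER_CUBIC))
c=get_calibration('wrist');s=read_state();p=s['eef_pos'];Rc=R.from_quat(s['orientation']).as_matrix()
for uv in((110,240),(210,240),(321,240),(420,240),(470,240)):
    w=onz(c,uv,.25); d=Rc.T@(w-p); print(uv,w[:2].round(4),'rel tcp standx,y',(-d[0]*1000).round(1),(d[1]*1000).round(1))
E
```

```text
(110, 240) [ 0.6048 -0.1077] rel tcp standx,y 12.0 -114.3
(210, 240) [ 0.6174 -0.0404] rel tcp standx,y 12.0 -45.8
(321, 240) [0.6314 0.0343] rel tcp standx,y 12.0 30.2
(420, 240) [0.6439 0.1009] rel tcp standx,y 12.0 98.0
(470, 240) [0.6502 0.1346] rel tcp standx,y 12.0 132.2
```

View pics/w10c.png

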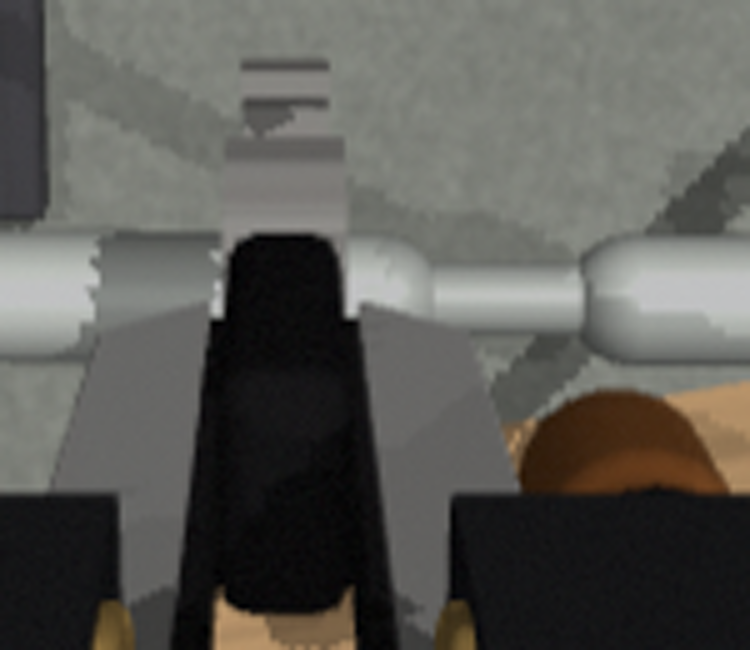

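Call:
arm_command(
  motion=[-0.002, 0, 0.006, 0, 0, 0, -0.0055, 0, 0.0125, 0, 0, 0, -0.0085, 0, 0.019, 0, 0, 0, -0.011, 0, 0.024, 0, 0, 0, -0.0115, 0, 0.026, 0, 0, 0],
)

```text
time_s: 11.85
eef_pos: [0.6251, 0.0049, 0.2593]
orientation: [0.092, 0.996, -0.0, -0.0]
ft_force: [-0.4, 0.2, -0.6]
finger_gap: 0.0118
```

```bash
python3 - <<'E'
from h import *
t=grab_frame('scene'); cv2.imwrite('pics/s11.png',cv2.resize(t[190:260,260:340,::-1],None,fx=8,fy=8,interpolation=cv2.INTER_CUBIC))
s=read_state();print(s['time_s'],s['eef_pos'],s['finger_gap'],s['ft_force'],s['ft_torque'])
E
```

```text
11.9 [0.62504121 0.00492316 0.25933502] 0.011768479994870077 [-0.26460581 -0.24489525 -1.37313629] [0.06030124 0.03163627 0.02775931]
```

View pics/s11.png

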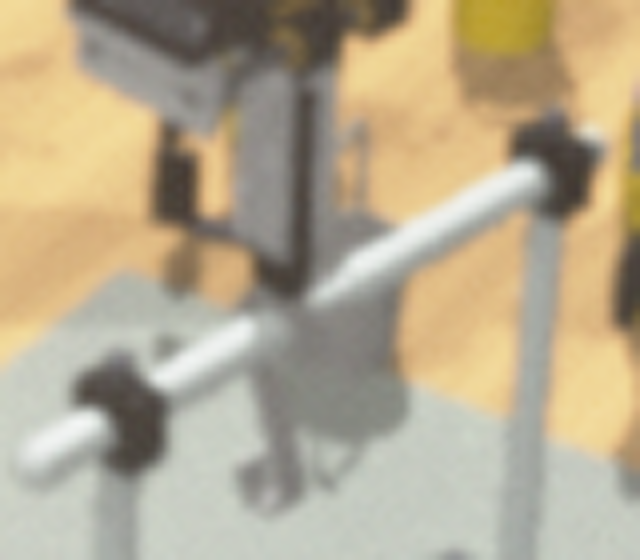

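Call:
arm_command(
  motion=[0, 0, 0.001, 0, 0, 0, 0, 0, 0.002, 0, 0, 0, 0, 0, 0.003, 0, 0, 0, 0, 0, 0.004, 0, 0, 0, 0, 0, 0.004, 0, 0, 0],
)

```text
time_s: 12.52
eef_pos: [0.6251, 0.005, 0.2559]
orientation: [0.092, 0.996, 0.0, -0.0]
ft_force: [0.3, -0.5, -1.4]
finger_gap: 0.0118
```

Call:
arm_command(
  motion=[0, 0, 0.0005, 0, 0, 0, 0, 0, 0.001, 0, 0, 0, 0, 0, 0.0015, 0, 0, 0, 0, 0, 0.0015, 0, 0, 0, 0, 0, 0.0015, 0, 0, 0],
)

```text
time_s: 13.15
eef_pos: [0.6252, 0.0049, 0.2544]
orientation: [0.092, 0.996, -0.0, 0.0]
ft_force: [-0.3, -0.1, -0.6]
finger_gap: 0.012
```

Call:
arm_command(
  motion=[0, 0, 0.0005, 0, 0, 0, 0, 0, 0.001, 0, 0, 0, 0, 0, 0.0015, 0, 0, 0, 0, 0, 0.0015, 0, 0, 0, 0, 0, 0.0015, 0, 0, 0],
)

```text
time_s: 13.78
eef_pos: [0.6253, 0.0049, 0.2541]
orientation: [0.092, 0.996, 0.0, 0.001]
ft_force: [-2.3, 0.1, 7.0]
finger_gap: 0.0117
```

Call:
arm_command(
  motion=[0.001, 0.002, -0.0004, 0, 0, 0, 0.001, 0.005, -0.0004, 0, 0, 0, 0.001, 0.009, -0.0004, 0, 0, 0, 0.001, 0.013, -0.0004, 0, 0, 0, 0.001, 0.014, -0.0004, 0, 0, 0],
)

```text
time_s: 14.4
eef_pos: [0.6273, 0.0174, 0.254]
orientation: [0.093, 0.996, -0.001, 0.001]
ft_force: [-1.0, -3.4, 5.8]
finger_gap: 0.0121
```

Call:
arm_command(
  motion=[0, 0.003, 0, 0, 0, 0, 0, 0.006, 0, 0, 0, 0, 0, 0.009, 0, 0, 0, 0, 0, 0.012, 0, 0, 0, 0, 0, 0.013, 0, 0, 0],
)

```text
$.motion: bad value
```

```bash
python3 - <<'E'
from h import *
s=read_state();print(s['time_s'],s['eef_pos'],s['finger_gap'],s['ft_force'],s['ft_torque'])
im=grab_frame('wrist'); cv2.imwrite('pics/w12.png',cv2.resize(im[150:290,200:370,::-1],None,fx=4,fy=4,interpolation=cv2.INTER_CUBIC))
E
```

```text
14.4 [0.62731067 0.01740882 0.25401095] 0.012083680487759289 [-0.99590753 -3.4345766   5.81689218] [-1.01545827  0.10200575  0.00490652]
```

View pics/w12.png

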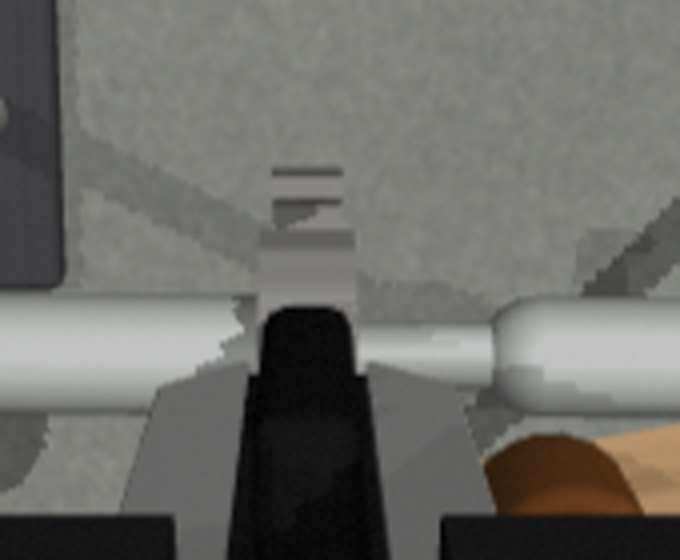

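Call:
arm_command(
  motion=[0, 0.003, 0, 0, 0, 0, 0, 0.006, 0, 0, 0, 0, 0, 0.009, 0, 0, 0, 0, 0, 0.012, 0, 0, 0, 0, 0, 0.012, 0, 0, 0, 0],
)

```text
time_s: 15.08
eef_pos: [0.6285, 0.0321, 0.2525]
orientation: [0.092, 0.996, 0.0, -0.001]
ft_force: [0.0, -0.4, -1.3]
finger_gap: 0.0117
```

```bash
python3 - <<'E'
from h import *
s=read_state();print(s['time_s'],s['eef_pos'],s['finger_gap'],s['ft_force'],s['ft_torque'])
im=grab_frame('wrist'); cv2.imwrite('pics/w13.png',cv2.resize(im[150:290,200:370,::-1],None,fx=4,fy=4,interpolation=cv2.INTER_CUBIC))
E
```

```text
15.075 [0.628519   0.03211352 0.25249952] 0.011732943819125586 [ 0.00868388 -0.41378511 -1.34945803] [-0.02621075  0.00451651  0.01138329]
```

View pics/w13.png

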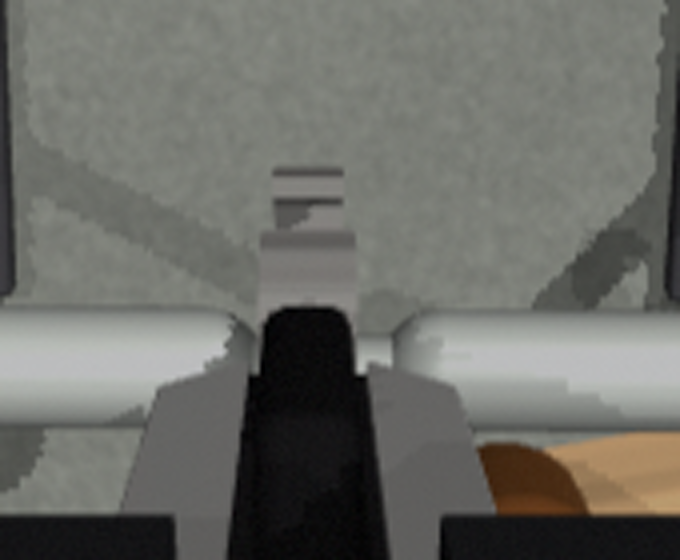

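```bash
python3 - <<'E'
from h import *
c=get_calibration('wrist');s=read_state();p=s['eef_pos'];Rc=R.from_quat(s['orientation']).as_matrix()
for uv in((298.3-.4,241),):
    d=Rc.T@(onz(c,uv,.25)-p); print('neck right edge rel y',d[1]*1000,'bar x',-d[0]*1000)
for col in (260/4+200,356/4+200): # strip edges at shank start z~.24
    print((Rc.T@(onz(c,(col-.4,205),.243)-p))[1]*1000)
E
```

```text
neck right edge rel y 12.454146644203538 bar x 2.1494167420266383
-7.358969525748789
7.01018537530509
```

Call:
arm_command(
  motion=[0, 0.0013, 0, 0, 0, 0, 0, 0.0026, 0, 0, 0, 0, 0, 0.0026, 0.001, 0, 0, 0, 0, 0.0026, 0.0018, 0, 0, 0, 0, 0.0026, 0.0018, 0, 0, 0],
)

```text
time_s: 15.75
eef_pos: [0.6294, 0.0332, 0.2515]
orientation: [0.092, 0.996, -0.0, -0.0]
ft_force: [0.2, 0.4, -1.5]
finger_gap: 0.0115
```

Call:
arm_command(
  motion=[0, 0, 0.0004, 0, 0, 0, 0, 0, 0.0008, 0, 0, 0, 0, 0, 0.0012, 0, 0, 0, 0, 0, 0.0012, 0, 0, 0, 0, 0, 0.0012, 0, 0, 0],
)

```text
time_s: 16.38
eef_pos: [0.6294, 0.0333, 0.2503]
orientation: [0.092, 0.996, 0.0, -0.0]
ft_force: [0.2, -0.4, -0.9]
finger_gap: 0.0119
```

Call:
arm_command(
  motion=[0, 0, 0.0004, 0, 0, 0, 0, 0, 0.0008, 0, 0, 0, 0, 0, 0.001, 0, 0, 0, 0, 0, 0.001, 0, 0, 0, 0, 0, 0.001, 0, 0, 0],
)

```text
time_s: 17.0
eef_pos: [0.6296, 0.0333, 0.2501]
orientation: [0.092, 0.996, 0.0, 0.0]
ft_force: [-2.0, 0.3, 4.9]
finger_gap: 0.0121
```

```bash
python3 - <<'E'
from h import *
s=read_state();print(s['time_s'],s['eef_pos'],s['finger_gap'],s['ft_force'],s['ft_torque'])
im=grab_frame('wrist'); cv2.imwrite('pics/w14.png',cv2.resize(im[150:290,200:370,::-1],None,fx=4,fy=4,interpolation=cv2.INTER_CUBIC))
E
```

```text
17.0 [0.62955925 0.03325589 0.25007908] 0.012096916410671418 [-1.99369262  0.27114433  4.91271523] [-0.01293209  0.44455403  0.03761454]
```

View pics/w14.png

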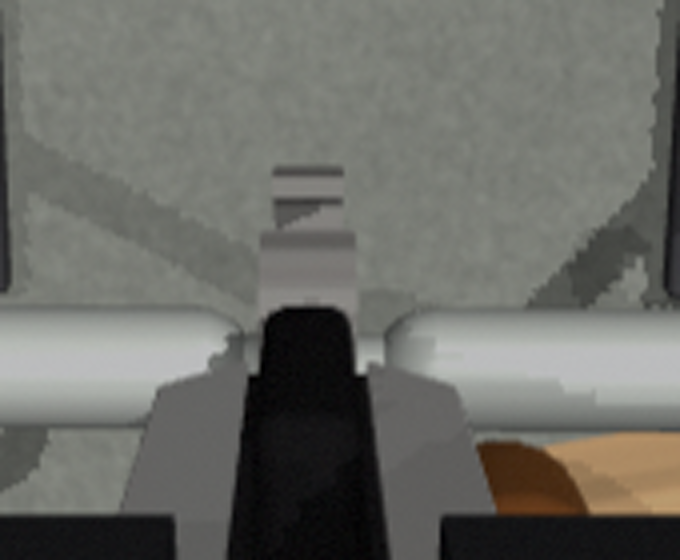

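Call:
arm_command(
  motion=[0.0005, 0, -0.0004, 0, 0, 0, 0.001, 0, -0.0008, 0, 0, 0, 0.001, 0, -0.0008, 0, 0, 0, 0.001, 0, -0.0008, 0, 0, 0, 0.001, 0, -0.0008, 0, 0, 0],
)

```text
time_s: 17.68
eef_pos: [0.6287, 0.0334, 0.2502]
orientation: [0.092, 0.996, -0.0, 0.0]
ft_force: [2.3, -0.9, 2.1]
finger_gap: 0.0121
```

Call:
arm_command(
  motion=[0, 0, 0, 0, 0, 0, 0, 0, 0, 0, 0, 0, 0, 0, 0, 0, 0, 0, 0, 0, 0, 0, 0, 0, 0, 0, 0, 0, 0, 0],
  fingers=130,
)

```text
time_s: 18.3
eef_pos: [0.6284, 0.0334, 0.2501]
orientation: [0.092, 0.996, 0.0, -0.0]
ft_force: [1.3, -0.7, 0.8]
finger_gap: 0.0463
```

```bash
python3 - <<'E'
from h import *
s=read_state();print(s['time_s'],s['eef_pos'],s['finger_gap'],s['ft_force'],s['ft_torque'])
im=grab_frame('wrist'); cv2.imwrite('pics/w15.png',cv2.resize(im[150:320,170:390,::-1],None,fx=3,fy=3,interpolation=cv2.INTER_CUBIC))
E
```

```text
18.3 [0.62838937 0.03343059 0.25007829] 0.04632575766380744 [ 1.34639969 -0.66124374  0.79757667] [ 0.03425322 -0.02724385  0.0363922 ]
```

View pics/w15.png

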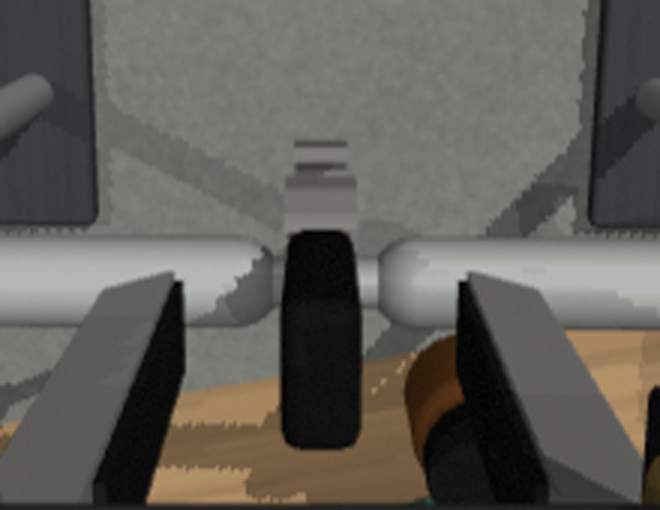

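Call:
arm_command(
  motion=[0, 0, -0.025, 0, 0, 0, 0, 0, -0.07, 0, 0, 0, 0.015, 0.01, -0.1, 0, 0, 0, 0.06, 0.045, -0.1, 0, 0, 0, 0.108, 0.08, -0.1, 0, 0, 0],
  fingers=0,
)

```text
time_s: 18.98
eef_pos: [0.5363, 0.1328, 0.3504]
orientation: [0.093, 0.996, 0.0, 0.0]
ft_force: [0.9, 0.9, -0.1]
finger_gap: 0.0915
```

Call:
arm_command(
  motion=[0.04, 0.03, 0, 0, 0, -4, 0.088, 0.062, 0, 0, 0, -8, 0.136, 0.094, 0, 0, 0, -13, 0.16, 0.11, 0, 0, 0, -17.8, 0.16, 0.11, 0, 0, 0, -17.8],
)

```text
time_s: 19.6
eef_pos: [0.3984, 0.2712, 0.3504]
orientation: [-0.065, 0.998, 0.0, -0.0]
ft_force: [0.4, 0.7, -0.0]
finger_gap: 0.0941
```

```bash
python3 - <<'E'
from h import *
s=read_state();print(s['time_s'],s['eef_pos'],s['finger_gap'],s['ft_force'])
im=grab_frame('wrist'); cv2.imwrite('pics/w16.png',im[:,:,::-1])
t=grab_frame('scene'); cv2.imwrite('pics/s16.png',cv2.resize(t[190:290,230:350,::-1],None,fx=6,fy=6,interpolation=cv2.INTER_CUBIC))
for n in('tin_grip','tin_bail'): print(n,search_frame('wrist',n)[:3])
E
```

```text
19.6 [0.39844434 0.2712043  0.35036484] 0.09411922721045471 [ 0.42576077  0.73201332 -0.00505819]
tin_grip [{'location': [300.7, 224.5], 'conf': 0.81}, {'location': [418.9, 150.6], 'conf': 0.81}, {'location': [336.3, 11.6], 'conf': 0.77}]
tin_bail [{'location': [303.4, 227.6], 'conf': 0.87}, {'location': [336.7, 11.8], 'conf': 0.86}, {'location': [416.7, 149.4], 'conf': 0.67}]
```

View pics/w16.png

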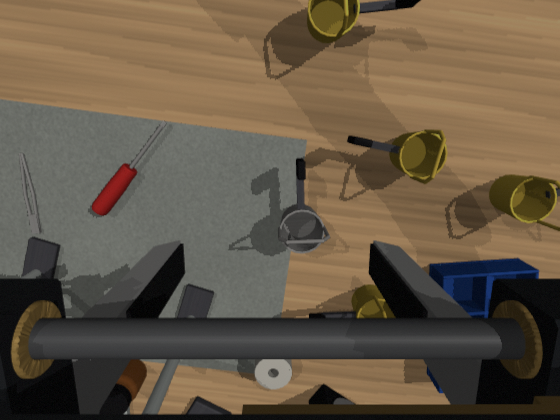

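View pics/s16.png

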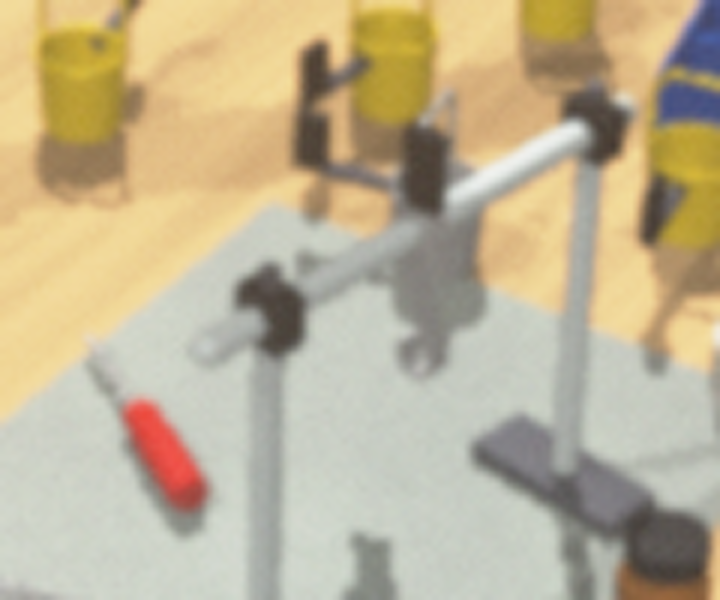

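The steel tin shows at (302,230) with its grip at (301,168). The other three tins in view are yellow. Enlarging to confirm and measure.

```bash
python3 - <<'E'
import cv2
t=cv2.imread('pics/w16.png')
cv2.imwrite('pics/w16c.png',cv2.resize(t[150:260,250:360],None,fx=5.4,fy=5.4,interpolation=cv2.INTER_CUBIC))
E
```

```text
(no output)
```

View pics/w16c.png

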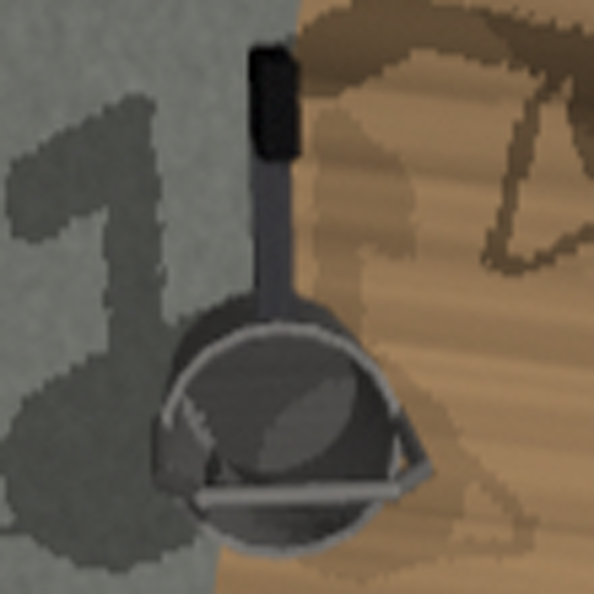

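```bash
python3 - <<'E'
from h import *
c=get_calibration('wrist');s=read_state();print(s['eef_pos'])
w=lambda x,y:(250+x/5.4-.4,150+y/5.4-.4)
g=onz(c,w(274,108),.088);r=onz(c,w(280,437),.06);b0=onz(c,w(202,497),.115);b1=onz(c,w(400,490),.115);b=(b0+b1)/2
ang=lambda v:np.degrees(np.arctan2(v[1],v[0]))
print('grip',g,'rim',r,'bail',b,np.linalg.norm(b1-b0))
print('yaw g-r',ang(r-g),'g-b',ang(b-g),'bail-90',ang(b1-b0)-90,'d',np.linalg.norm((r-g)[:2]),np.linalg.norm((b-g)[:2]))
a=[ (onz(c,w(250,60),.088),onz(c,w(252,155),.088)),(onz(c,w(297,60),.088),onz(c,w(299,155),.088))]
for p,q in a: print('edge',ang(q-p),np.linalg.norm(q-p))
for y in (8,):
  yaw=np.radians(90+y)
  print(*[np.round(v,1) for v in move(g*[1,1,0]+[0,0,.12],down(yaw))])
E
```

```text
[0.40124605 0.2680862  0.35017734]
grip [0.38915418 0.29630845 0.088     ] rim [0.47610427 0.31157417 0.06      ] bail [0.47343611 0.31250683 0.115     ] 0.045627962158590954
yaw g-r 9.95786133351265 g-b 10.879178884372369 bail-90 9.124388722560596 d 0.08828001608560578 0.08582442253618161
edge 8.891675034713332 0.02222729660041001
edge 9.201392082051179 0.022231151327098235
[  8.7  29.6 230.2] [-0.  0. -1.]
```

```bash
python3 - <<'E'
from h import *
im=grab_frame('wrist'); s=read_state(); c=get_calibration('wrist');print(s['time_s'],s['eef_pos'])
cv2.imwrite('pics/w17.png',im[:,:,::-1])
cv2.imwrite('pics/w17c.png',cv2.resize(im[120:260,240:460,::-1],None,fx=3.6,fy=3.6,interpolation=cv2.INTER_CUBIC))
E
```

```text
19.85 [0.40118741 0.26813384 0.35013819]
```

View pics/w17c.png

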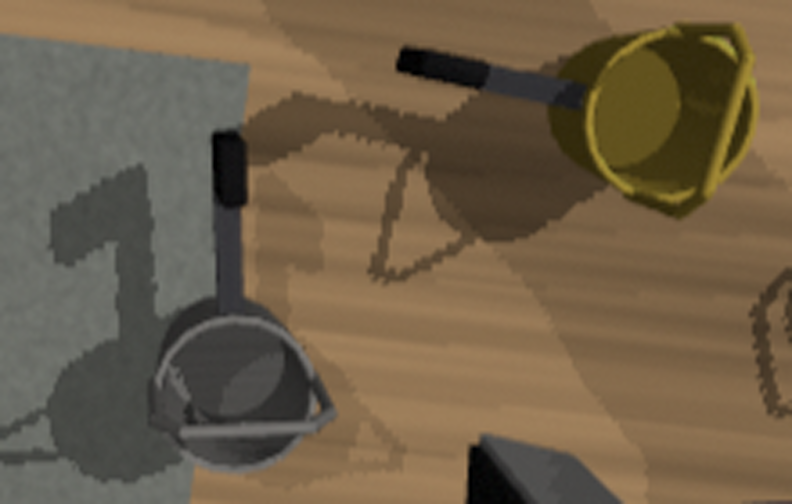

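```bash
python3 - <<'E'
from h import *
c=get_calibration('wrist');s=read_state()
w=lambda x,y:(240+x/3.6-.4,120+y/3.6-.4)
ang=lambda v:np.degrees(np.arctan2(v[1],v[0]))
g=onz(c,w(229,173),.088);r=onz(c,w(236,393),.06);b0=onz(c,w(182,432),.115);b1=onz(c,w(313,427),.115);b=(b0+b1)/2
print(g,r,b,'yaws',ang(r-g),ang(b-g),ang(b1-b0)-90,np.linalg.norm((b-g)[:2]),np.linalg.norm((r-g)[:2]))
Rg=down(np.radians(100))
for n,uv,z in(('ygrip tip',(400,60),.088),('ygrip end',(488,75),.088),('yrim near',(585,110),.06),('ybail',(745,50),.115),('ybail2',(705,195),.115)):
    print(n,(Rg.inv().apply(onz(c,w(*uv),z)-g)*1000).round(0))
print(*[np.round(v,1) for v in move(g*[1,1,0]+[0,0,.12],Rg)])
E
```

```text
[0.38614214 0.29964098 0.088     ] [0.47279845 0.31641029 0.06      ] [0.47014019 0.31592015 0.115     ] yaws 10.952226959840331 10.968183765009078 9.294378408925127 0.08556099234474816 0.08826394850816735
ygrip tip [36. 60.  0.]
ygrip end [29. 90.  0.]
yrim near [ 13. 133.  28.]
ybail [ 34. 166. -27.]
ybail2 [-12. 155. -27.]
[ 11.2  33.2 230.1] [-0.  0. -3.]
```

Call:
arm_command(
  motion=[0.006, 0.018, 0.03, 0, 0, -3, 0.0112, 0.0332, 0.08, 0, 0, -3, 0.0112, 0.0332, 0.14, 0, 0, -3, 0.0112, 0.0332, 0.2, 0, 0, -3, 0.0112, 0.0332, 0.23, 0, 0, -3],
  fingers=130,
)

```text
time_s: 20.48
eef_pos: [0.3842, 0.2988, 0.1173]
orientation: [-0.088, 0.996, -0.002, -0.001]
ft_force: [0.7, -0.5, -0.3]
finger_gap: 0.0477
```

Call:
arm_command(
  motion=[0, 0, 0.005, 0, 0, 0, 0, 0, 0.005, 0, 0, 0, 0, 0, 0.005, 0, 0, 0, 0, 0, 0.005, 0, 0, 0, 0, 0, 0.005, 0, 0, 0],
)

```text
time_s: 21.1
eef_pos: [0.385, 0.3014, 0.1159]
orientation: [-0.089, 0.996, 0.0, 0.001]
ft_force: [-0.1, -0.0, -0.2]
finger_gap: 0.0465
```

```bash
python3 - <<'E'
from h import *
im=grab_frame('wrist'); s=read_state(); c=get_calibration('wrist');print(s['time_s'],s['eef_pos'],s['finger_gap'])
cv2.imwrite('pics/w18.png',im[:,:,::-1])
g=np.array([.3861,.2996,.088]);print(proj(c,[g,g+[-.012,-.002,0],g+[.012,.002,0]]))
print(*[np.round(v,1) for v in move(g*[1,1,0]+[0,0,.025],down(np.radians(100.3)))])
E
```

```text
21.15 [0.38488252 0.30127632 0.11566198] 0.04637766968108139
[[274.31214941 227.70627267]
 [274.52959021 209.68270991]
 [274.09966197 245.31925311]]
[-0.8 -1.9 90.7] [ 0.   0.  -0.1]
```

View pics/w18.png

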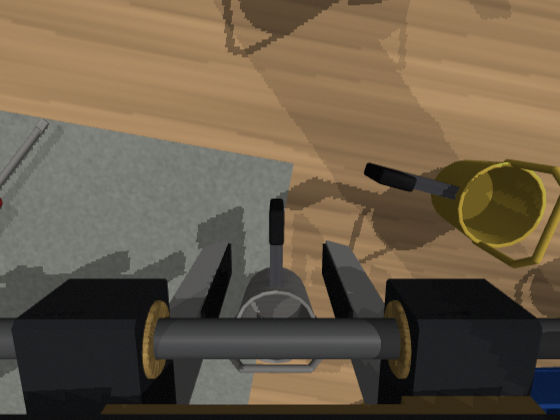

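Call:
arm_command(
  motion=[-0.0005, -0.0007, 0.02, 0, 0, 0, -0.0005, -0.0007, 0.045, 0, 0, 0, -0.0005, -0.0007, 0.07, 0, 0, 0, -0.0005, -0.0007, 0.085, 0, 0, 0, -0.0005, -0.0007, 0.0907, 0, 0, 0],
)

```text
time_s: 21.78
eef_pos: [0.3851, 0.3002, 0.0239]
orientation: [-0.089, 0.996, -0.0, -0.0]
ft_force: [0.3, -0.1, -0.1]
finger_gap: 0.0461
```

Call:
arm_command(
  motion=[0, 0, 0, 0, 0, 0, 0, 0, 0, 0, 0, 0, 0, 0, 0, 0, 0, 0, 0, 0, 0, 0, 0, 0, 0, 0, 0, 0, 0, 0],
  fingers=255,
)

```text
time_s: 22.4
eef_pos: [0.3855, 0.3006, 0.0248]
orientation: [-0.089, 0.996, 0.0, 0.0]
ft_force: [-0.3, -0.5, 2.6]
finger_gap: 0.0099
```

```bash
python3 - <<'E'
from h import *
im=grab_frame('wrist'); s=read_state(); c=get_calibration('wrist');print(s['time_s'],s['eef_pos'],s['finger_gap'],s['ft_force'],s['ft_torque'])
cv2.imwrite('pics/w19.png',im[:,:,::-1])
E
```

```text
22.45 [0.38542908 0.30064566 0.02474548] 0.009711477212858933 [-1.53771003 -0.55440509  4.00606027] [ 0.01459518 -0.0291917   0.03510046]
```

View pics/w19.png

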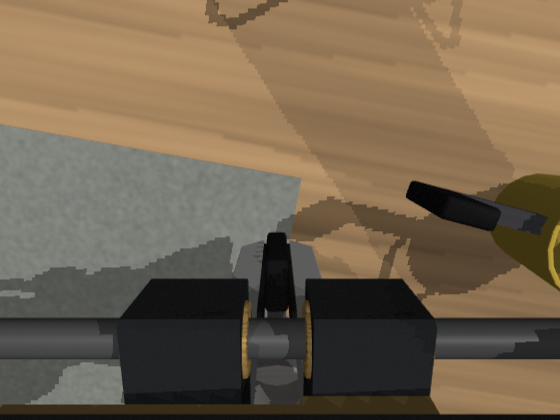

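```bash
python3 - <<'E'
from h import *
c=get_calibration('wrist');s=read_state();Rc=R.from_quat(s['orientation'])
T=c['cam_to_world']
Rt=Rc.inv().as_matrix()@T[:3,:3]; tt=Rc.inv().apply(T[:3,3]-s['eef_pos'])
p=np.array([.62838937,.03343059,.25007829]);R15=R.from_quat([.092,.9957586,0,0]).as_matrix()
M=np.eye(4);M[:3,:3]=R15@Rt;M[:3,3]=p+R15@tt
c15=dict(mtx=c['mtx'],cam_to_world=M)
q=lambda x,y:(170+x/3-.33,150+y/3-.33)
for n,uv,z in(('lowtip c',(321,155),.172),('grip far top',(321,447),.307),('grip near bottom',(321,232),.259),('bar front',(200,237),.25),('bar back',(200,326),.25)):
    w=onz(c15,q(*uv),z); d=R15.T@(w-p); print(n,w.round(4),'standx',-d[0]*1000,'y',d[1]*1000)
E
```

```text
lowtip c [0.6221 0.0343 0.172 ] standx -6.295957464626529 y -0.32074457562110337
grip far top [0.6377 0.0313 0.307 ] standx 9.503480208358685 y -0.38793595215371784
grip near bottom [0.6186 0.0349 0.259 ] standx -9.908344964945742 y -0.365039715485128
bar front [0.6178 0.0112 0.25  ] standx -6.369059259024593 y -23.798585710982685
bar back [0.6356 0.0074 0.25  ] standx 11.895421968436642 y -24.25438364641921
```

Call:
arm_command(
  motion=[0, 0, -0.005, 0, 0, 0, 0, 0, -0.02, 0, 0, 0, 0, 0, -0.05, 0, 0, 0, 0, 0, -0.09, 0, 0, 0, 0, 0, -0.115, 0, 0, 0],
)

```text
time_s: 23.08
eef_pos: [0.3858, 0.3007, 0.142]
orientation: [-0.089, 0.996, 0.001, 0.001]
ft_force: [-0.5, -0.4, -1.3]
finger_gap: 0.0097
```

```bash
python3 - <<'E'
from h import *
s=read_state(); print(s['time_s'],s['eef_pos'],s['finger_gap'],s['ft_force'],s['ft_torque'])
im=grab_frame('scene'); cv2.imwrite('pics/s20.png',cv2.resize(im[140:260,220:370,::-1],None,fx=5,fy=5,interpolation=cv2.INTER_CUBIC))
print(*[np.round(v,1) for v in move((.485,.0607,.14),down(np.radians(79.2)))])
E
```

```text
23.075 [0.38582153 0.3007265  0.14201257] 0.009684259144660293 [-0.47601716 -0.37805109 -1.25524078] [0.05807554 0.07643267 0.01065157]
[ -53.6 -254.6    3.7] [ 0.3  0.3 21. ]
```

View pics/s20.png

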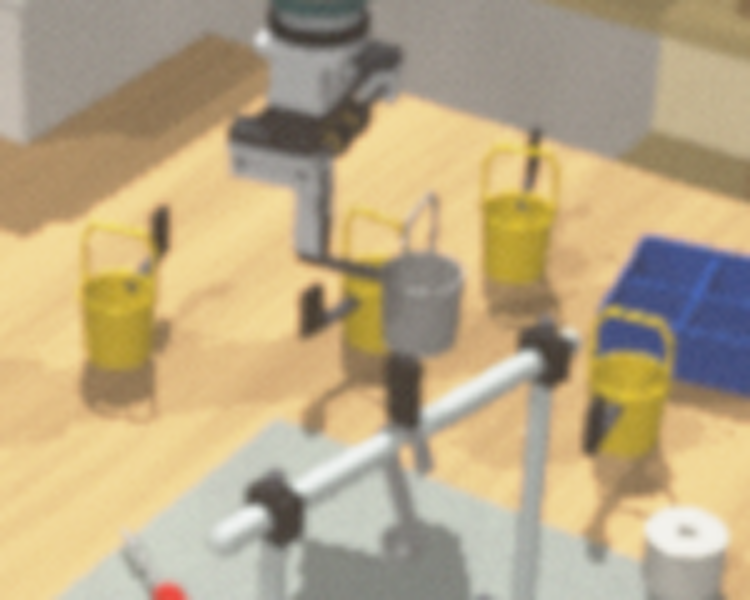

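Call:
arm_command(
  motion=[-0.005, -0.025, 0, 0, 0, 2, -0.014, -0.07, 0, 0, 0, 6, -0.026, -0.12, 0, 0, 0, 10, -0.038, -0.17, 0, 0, 0, 14, -0.047, -0.215, 0, 0, 0, 18],
)

```text
time_s: 23.75
eef_pos: [0.4701, 0.0953, 0.1397]
orientation: [0.069, 0.998, 0.0, 0.0]
ft_force: [-0.4, 0.4, -0.8]
finger_gap: 0.0099
```

Call:
arm_command(
  motion=[0.004, -0.02, 0, 0, 0, 2, 0.006, -0.033, 0, 0, 0, 3, 0.006, -0.036, 0, 0, 0, 3, 0.006, -0.036, 0, 0, 0, 3, 0.006, -0.036, 0, 0, 0, 3],
)

```text
time_s: 24.38
eef_pos: [0.4589, 0.0635, 0.1395]
orientation: [0.093, 0.996, 0.0, 0.0]
ft_force: [0.3, 0.9, -1.2]
finger_gap: 0.0099
```

```bash
python3 - <<'E'
from h import *
im=grab_frame('scene'); s=read_state(); print(s['time_s'],s['eef_pos'],s['finger_gap'],s['ft_force'],s['ft_torque'])
cv2.imwrite('pics/s21.png',cv2.resize(im[180:300,230:350,::-1],None,fx=5,fy=5,interpolation=cv2.INTER_CUBIC))
w=grab_frame('wrist'); cv2.imwrite('pics/w21.png',w[:,:,::-1])
Rt=down(np.radians(79.2))
print(*[np.round(v,1) for v in move((.485,.0607,.0887),Rt)])
E
```

```text
24.425 [0.45890985 0.06332566 0.13942534] 0.009681683964193822 [ 0.04249082  0.10372111 -0.77828564] [ 0.05105908  0.09079992 -0.00133441]
[-26.1   2.4  50.7] [ 0.  -0.   0.1]
```

View pics/s21.png

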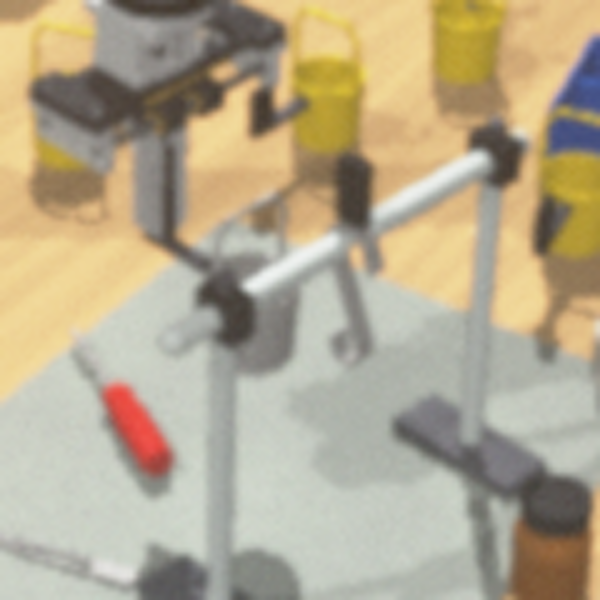

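View pics/w21.png

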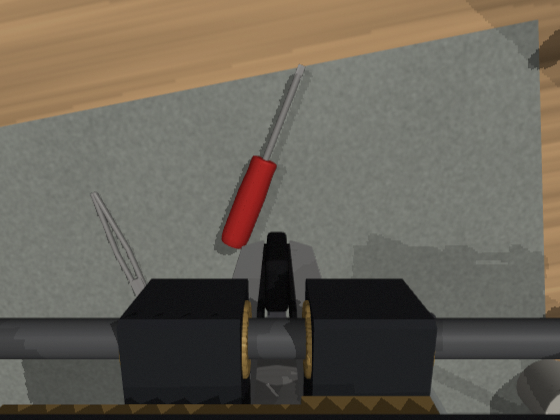

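Call:
arm_command(
  motion=[-0.008, 0.001, 0.012, 0, 0, 0, -0.018, 0.0024, 0.03, 0, 0, 0, -0.0261, 0.0024, 0.045, 0, 0, 0, -0.0261, 0.0024, 0.0505, 0, 0, 0, -0.0261, 0.0024, 0.0505, 0, 0, 0],
)

```text
time_s: 25.1
eef_pos: [0.4842, 0.0596, 0.0884]
orientation: [0.094, 0.996, -0.0, -0.001]
ft_force: [0.8, -0.2, -0.7]
finger_gap: 0.0098
```

Call:
arm_command(
  motion=[-0.005, 0, 0, 0, 0, 0, -0.015, 0, 0, 0, 0, 0, -0.025, 0, 0, 0, 0, 0, -0.03, 0, 0, 0, 0, 0, -0.03, 0, 0, 0, 0, 0],
)

```text
time_s: 25.72
eef_pos: [0.5148, 0.054, 0.0889]
orientation: [0.094, 0.996, -0.0, 0.0]
ft_force: [0.4, -0.1, -1.0]
finger_gap: 0.0099
```

```bash
python3 - <<'E'
from h import *
im=grab_frame('scene'); s=read_state(); print(s['time_s'],s['eef_pos'],s['finger_gap'],s['ft_force'],s['ft_torque'])
cv2.imwrite('pics/s22.png',cv2.resize(im[205:285,260:340,::-1],None,fx=7.5,fy=7.5,interpolation=cv2.INTER_CUBIC))
t=grab_frame('top'); cv2.imwrite('pics/t22.png',cv2.resize(t[100:220,250:390,::-1],None,fx=5,fy=5,interpolation=cv2.INTER_CUBIC))
cs=get_calibration('scene')
b=s['eef_pos']+R.from_quat(s['orientation']).apply([-.0861,0,-.0903]); y=R.from_quat(s['orientation']).apply([0,1,0])
f=lambda P:((proj(cs,P)-[260,205])*7.5).round(0)
print('bail pred',f([b-.022*y,b,b+.022*y]))
P=np.array([.62838937,.03343059,0]);X=np.array([.982,-.187,0])
for off in(0,.004): 
  h=P+X*off; print('hook tip,cradle',f([h-X*.011+[0,0,.172],h+[0,0,.156]]))
print('bail rel P15',(b-P)@X*1000,(b-P)@[.187,.982,0]*1000,b[2])
E
```

```text
25.775 [0.51421296 0.05406361 0.08882597] 0.009588827154867065 [ 0.01658593 -0.01109744 -1.54283063] [ 0.03491717  0.09041588 -0.06358951]
bail pred [[213. 296.]
 [249. 275.]
 [283. 254.]]
hook tip,cradle [[282. 306.]
 [299. 347.]]
hook tip,cradle [[288. 310.]
 [306. 351.]]
bail rel P15 -29.865753853532286 -1.1169054795567945 0.17908369112337427
```

View pics/s22.png

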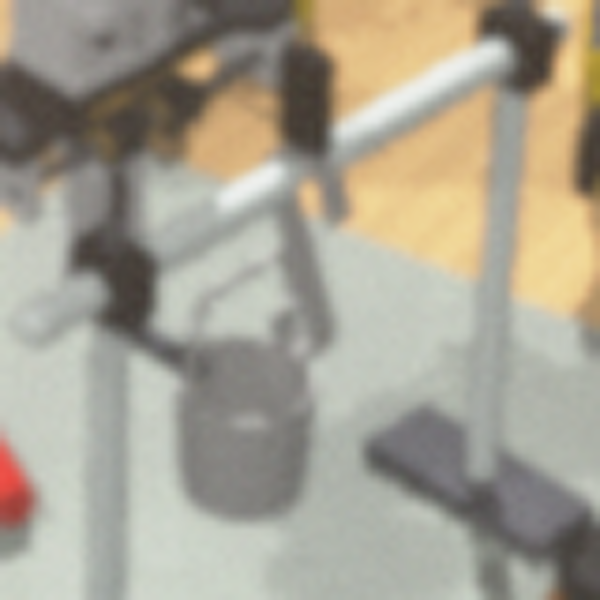

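View pics/t22.png

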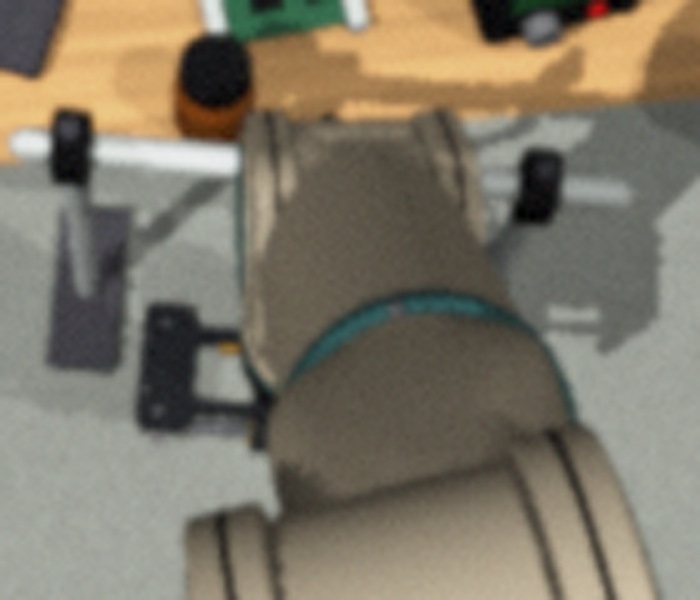

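Call:
arm_command(
  motion=[-0.005, 0.0008, 0, 0, 0, 0, -0.01, 0.0008, 0, 0, 0, 0, -0.015, 0.0008, 0, 0, 0, 0, -0.018, 0.0008, 0, 0, 0, 0, -0.018, 0.0008, 0, 0, 0, 0],
)

```text
time_s: 26.45
eef_pos: [0.5324, 0.0514, 0.0889]
orientation: [0.094, 0.996, -0.0, 0.0]
ft_force: [0.5, 0.2, -1.2]
finger_gap: 0.0098
```

```bash
python3 - <<'E'
from h import *
im=grab_frame('scene'); s=read_state(); print(s['time_s'],s['eef_pos'],s['finger_gap'],s['ft_force'],s['ft_torque'])
cv2.imwrite('pics/s23.png',cv2.resize(im[150:270,240:360,::-1],None,fx=5,fy=5,interpolation=cv2.INTER_CUBIC))
cv2.imwrite('pics/s23b.png',cv2.resize(im[225:265,280:320,::-1],None,fx=14,fy=14,interpolation=cv2.INTER_CUBIC))
cs=get_calibration('scene')
b=s['eef_pos']+R.from_quat(s['orientation']).apply([-.0861,0,-.0903]); y=R.from_quat(s['orientation']).apply([0,1,0])
f=lambda P:((proj(cs,P)-[280,225])*14).round(0)
print('bail pred',f([b-.022*y,b,b+.022*y]))
P=np.array([.62838937,.03343059,0]);X=np.array([.982,-.187,0])
print('bail rel P15',(b-P)@X*1000,(b-P)@[.187,.982,0]*1000,b[2])
E
```

```text
26.5 [0.53213316 0.0515015  0.08884994] 0.009695766735160505 [-0.31104598  0.02220468 -0.90369897] [0.06242744 0.08673583 0.04376194]
bail pred [[178. 305.]
 [244. 265.]
 [308. 226.]]
bail rel P15 -11.808277507349226 -0.28434649120366523 0.17912606002436945
```

View pics/s23.png

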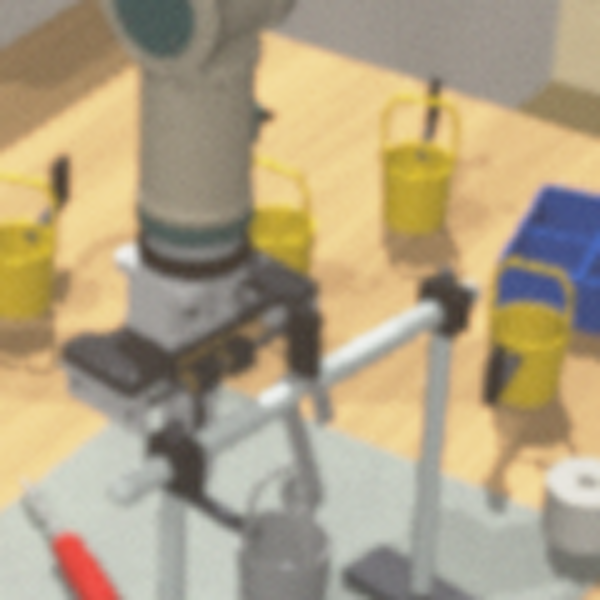

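View pics/s23b.png

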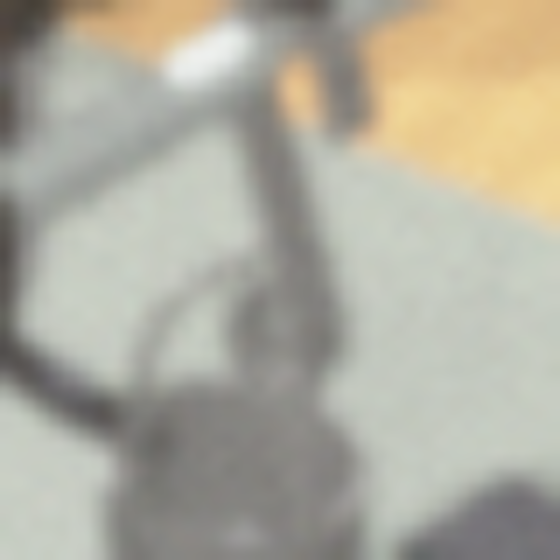

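Call:
arm_command(
  motion=[-0.003, 0, 0, 0, 0, 0, -0.007, 0, 0, 0, 0, 0, -0.011, 0, 0, 0, 0, 0, -0.014, 0, 0, 0, 0, 0, -0.014, 0, 0, 0, 0, 0],
)

```text
time_s: 27.12
eef_pos: [0.5462, 0.0489, 0.0889]
orientation: [0.094, 0.996, -0.0, 0.0]
ft_force: [0.1, -0.8, -0.7]
finger_gap: 0.0098
```

```bash
python3 - <<'E'
from h import *
im=grab_frame('scene'); s=read_state(); print(s['time_s'],s['eef_pos'],s['finger_gap'],s['ft_force'],s['ft_torque'])
cv2.imwrite('pics/s24b.png',cv2.resize(im[225:265,280:320,::-1],None,fx=14,fy=14,interpolation=cv2.INTER_CUBIC))
cs=get_calibration('scene')
b=s['eef_pos']+R.from_quat(s['orientation']).apply([-.0861,0,-.0903]); y=R.from_quat(s['orientation']).apply([0,1,0])
f=lambda P:((proj(cs,P)-[280,225])*14).round(0)
print('bail pred',f([b-.022*y,b,b+.022*y]))
P=np.array([.62838937,.03343059,0]);X=np.array([.982,-.187,0])
print('bail rel P15',(b-P)@X*1000,(b-P)@[.187,.982,0]*1000,b[2])
E
```

```text
27.175 [0.54595798 0.04889587 0.0888738 ] 0.009595751275332003 [-0.94404486 -0.21899843 -0.36215905] [ 0.02566668  0.10650526 -0.02195041]
bail pred [[223. 331.]
 [288. 291.]
 [353. 252.]]
bail rel P15 2.2461009690861404 -0.2624028052145191 0.17915837046093835
```

View pics/s24b.png

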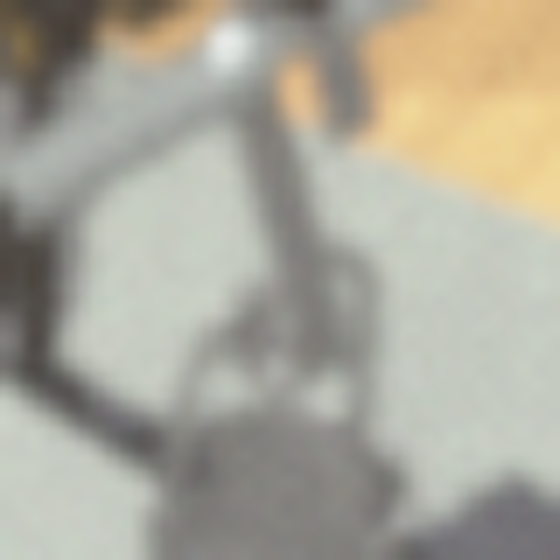

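Call:
arm_command(
  motion=[0, 0, 0.002, 0, 0, 0, 0, 0, 0.005, 0, 0, 0, 0, 0, 0.008, 0, 0, 0, 0, 0, 0.011, 0, 0, 0, 0, 0, 0.012, 0, 0, 0],
)

```text
time_s: 27.8
eef_pos: [0.5458, 0.0489, 0.0766]
orientation: [0.094, 0.996, -0.0, -0.0]
ft_force: [0.0, 0.2, -1.0]
finger_gap: 0.0095
```

```bash
python3 - <<'E'
from h import *
im=grab_frame('scene'); s=read_state(); print(s['time_s'],s['eef_pos'],s['finger_gap'],s['ft_force'],s['ft_torque'])
cv2.imwrite('pics/s25b.png',cv2.resize(im[215:265,275:325,::-1],None,fx=12,fy=12,interpolation=cv2.INTER_CUBIC))
E
```

```text
27.85 [0.54581571 0.04889548 0.0766525 ] 0.01020737429672059 [-0.35217808 -0.35780451 -1.50588414] [-0.0080945   0.09583235  0.00357227]
```

View pics/s25b.png

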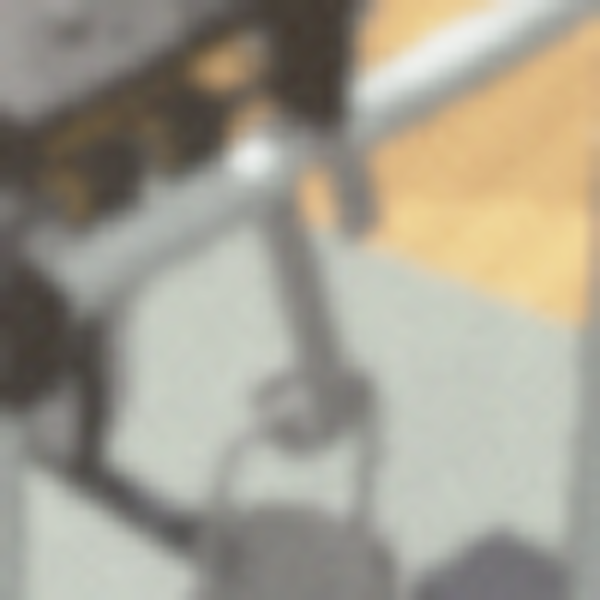

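Call:
arm_command(
  motion=[0, 0, 0.0015, 0, 0, 0, 0, 0, 0.003, 0, 0, 0, 0, 0, 0.0045, 0, 0, 0, 0, 0, 0.0055, 0, 0, 0, 0, 0, 0.0055, 0, 0, 0],
)

```text
time_s: 28.48
eef_pos: [0.5459, 0.0489, 0.0713]
orientation: [0.094, 0.996, -0.0, -0.0]
ft_force: [0.7, -0.1, -0.6]
finger_gap: 0.0096
```

Call:
arm_command(
  motion=[0, 0, 0.0003, 0, 0, 0, 0, 0, 0.0006, 0, 0, 0, 0, 0, 0.001, 0, 0, 0, 0, 0, 0.001, 0, 0, 0, 0, 0, 0.001, 0, 0, 0],
)

```text
time_s: 29.1
eef_pos: [0.546, 0.049, 0.0705]
orientation: [0.094, 0.996, 0.0, 0.0]
ft_force: [0.1, -0.2, -1.1]
finger_gap: 0.0098
```

Call:
arm_command(
  motion=[0, 0, 0.0003, 0, 0, 0, 0, 0, 0.0006, 0, 0, 0, 0, 0, 0.001, 0, 0, 0, 0, 0, 0.001, 0, 0, 0, 0, 0, 0.001, 0, 0, 0],
)

```text
time_s: 29.72
eef_pos: [0.5466, 0.0489, 0.0698]
orientation: [0.094, 0.996, 0.0, 0.001]
ft_force: [0.0, 1.3, 4.7]
finger_gap: 0.0096
```

Call:
arm_command(
  motion=[0, 0, 0.0003, 0, 0, 0, 0, 0, 0.0006, 0, 0, 0, 0, 0, 0.001, 0, 0, 0, 0, 0, 0.001, 0, 0, 0, 0, 0, 0.001, 0, 0, 0],
)

```text
time_s: 30.35
eef_pos: [0.5466, 0.0489, 0.0688]
orientation: [0.094, 0.996, 0.0, 0.001]
ft_force: [0.5, -0.1, 5.2]
finger_gap: 0.0097
```

```bash
python3 - <<'E'
from h import *
im=grab_frame('scene'); s=read_state(); print(s['time_s'],s['eef_pos'],s['finger_gap'],s['ft_force'],s['ft_torque'])
cv2.imwrite('pics/s26b.png',cv2.resize(im[215:265,275:325,::-1],None,fx=12,fy=12,interpolation=cv2.INTER_CUBIC))
E
```

```text
30.4 [0.54657535 0.04887423 0.06878119] 0.009825879230818848 [0.57091069 0.38100394 5.7855173 ] [-0.04504842 -0.43611544  0.07377937]
```

View pics/s26b.png

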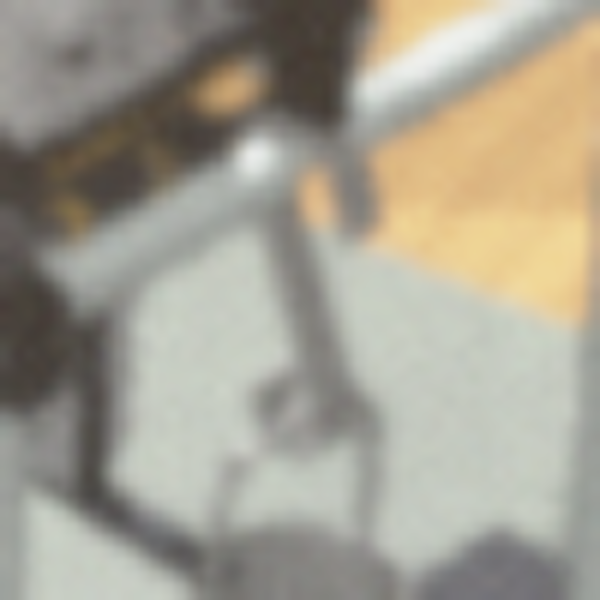

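Call:
arm_command(
  motion=[0, 0, -0.0003, 0, 0, 0, 0, 0, -0.0006, 0, 0, 0, 0, 0, -0.0006, 0, 0, 0, 0, 0, -0.0006, 0, 0, 0, 0, 0, -0.0006, 0, 0, 0],
)

```text
time_s: 31.02
eef_pos: [0.5459, 0.0489, 0.069]
orientation: [0.094, 0.996, 0.0, -0.0]
ft_force: [-0.5, -0.4, 3.8]
finger_gap: 0.0098
```

Call:
arm_command(
  motion=[0, 0, 0, 0, 0, 0, 0, 0, 0, 0, 0, 0, 0, 0, 0, 0, 0, 0, 0, 0, 0, 0, 0, 0, 0, 0, 0, 0, 0, 0],
  fingers=150,
)

```text
time_s: 31.65
eef_pos: [0.5459, 0.0489, 0.069]
orientation: [0.094, 0.996, -0.0, -0.0]
ft_force: [0.2, -0.4, -0.1]
finger_gap: 0.039
```

```bash
python3 - <<'E'
from h import *
im=grab_frame('scene'); s=read_state(); print(s['time_s'],s['eef_pos'],s['finger_gap'],s['ft_force'],s['ft_torque'])
cv2.imwrite('pics/s27.png',cv2.resize(im[200:290,255:345,::-1],None,fx=6.6,fy=6.6,interpolation=cv2.INTER_CUBIC))
w=grab_frame('wrist'); cv2.imwrite('pics/w27.png',w[:,:,::-1])
E
```

```text
31.7 [0.54590955 0.04893336 0.06899455] 0.038751996517711974 [0.83601504 0.32560954 0.31345165] [0.04676447 0.04357041 0.0098145 ]
```

View pics/s27.png

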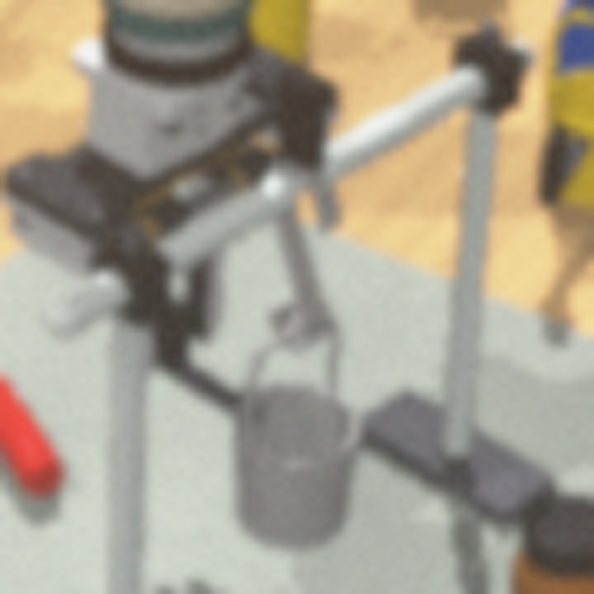

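View pics/w27.png

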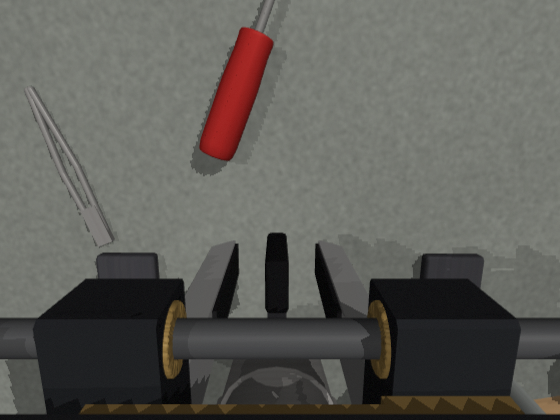

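Call:
arm_command(
  motion=[0.008, 0, 0, 0, 0, 0, 0.025, 0, 0, 0, 0, 0, 0.05, 0, 0, 0, 0, 0, 0.08, 0, 0, 0, 0, 0, 0.1, 0, 0, 0, 0, 0],
)

```text
time_s: 32.38
eef_pos: [0.4455, 0.0679, 0.0691]
orientation: [0.094, 0.996, 0.0, -0.001]
ft_force: [-0.4, 0.1, 0.5]
finger_gap: 0.0388
```

Call:
arm_command(
  motion=[0, 0.02, -0.05, 0, 0, 0, 0, 0.06, -0.1, 0, 0, 0, 0, 0.12, -0.12, 0, 0, 0, 0, 0.18, -0.13, 0, 0, 0, 0, 0.2, -0.13, 0, 0, 0],
)

```text
time_s: 33.0
eef_pos: [0.4847, 0.2691, 0.1997]
orientation: [0.091, 0.996, 0.001, 0.0]
ft_force: [-0.1, -0.5, 0.0]
finger_gap: 0.0388
```

```bash
python3 - <<'E'
from h import *
im=grab_frame('scene'); s=read_state(); print(s['time_s'],s['eef_pos'],s['finger_gap'],s['ft_force'],s['ft_torque'])
cv2.imwrite('pics/s28.png',cv2.resize(im[200:290,255:345,::-1],None,fx=6.6,fy=6.6,interpolation=cv2.INTER_CUBIC))
cv2.imwrite('pics/s28full.png',im[:,:,::-1])
t=grab_frame('top'); cv2.imwrite('pics/t28.png',cv2.resize(t[90:250,200:440,::-1],None,fx=3.3,fy=3.3,interpolation=cv2.INTER_CUBIC))
E
```

```text
33.05 [0.484674   0.26979171 0.19888096] 0.03882060077434781 [0.71954266 2.88600762 0.57196364] [ 0.1414018  -0.05860928  0.02759949]
```

View pics/s28.png

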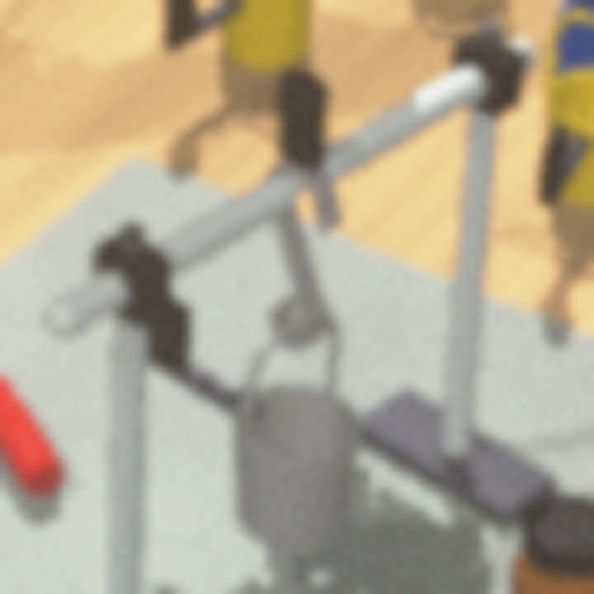

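View pics/t28.png

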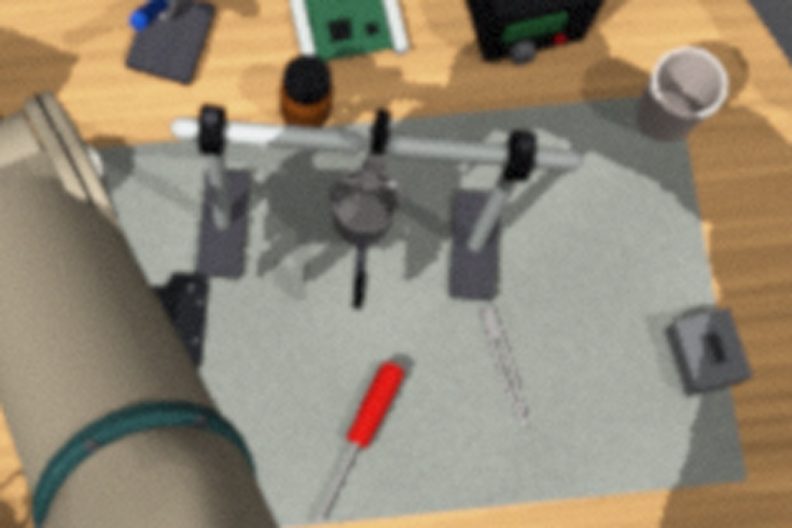

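View pics/s28full.png

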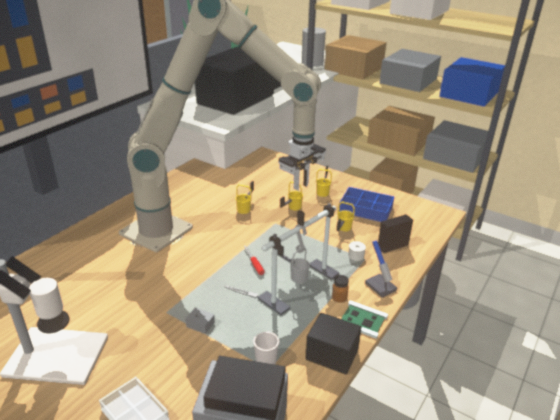

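Call:
arm_command(
  motion=[0, 0, -0.02, 0, 0, 0, 0, 0, -0.03, 0, 0, 0, 0, 0, -0.03, 0, 0, 0, 0, 0, -0.03, 0, 0, 0, 0, 0, -0.03, 0, 0, 0],
)

```text
time_s: 33.72
eef_pos: [0.4848, 0.2637, 0.2285]
orientation: [0.094, 0.996, -0.0, -0.0]
ft_force: [0.1, 0.7, 0.1]
finger_gap: 0.0385
```

```bash
python3 - <<'E'
from h import *
im=grab_frame('scene'); s=read_state(); print(s['time_s'],s['ft_force'])
cv2.imwrite('pics/s29.png',cv2.resize(im[205:285,265:345,::-1],None,fx=7.4,fy=7.4,interpolation=cv2.INTER_CUBIC))
a=cv2.imread('pics/s28full.png');print('moved since',np.abs(a[205:285,265:345].astype(int)-im[205:285,265:345,::-1]).mean())
E
```

```text
33.775 [ 0.71670583 -0.79135858 -0.02282206]
moved since 2.705208333333333
```

View pics/s29.png

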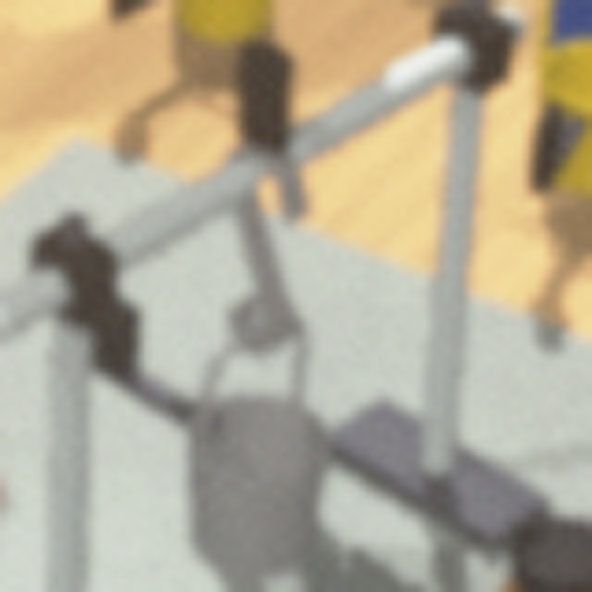

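The tin hangs still and upright in the lower curl, the hook is down in the groove, and the robot is clear. Handing in.

```bash
python3 -c "
from bench import *
print(hand_in())"
```

```text
the job is handed in; nothing more can be done
None
```

The S-hook now sits in the rail's groove, and the steel tin hangs by its bail in the hook's lower curl, upright and free. I handed the job in at about 34 s of the 72 s.

**Hook:** I rested it on the bar with about 7 N and slid it along. The force then vanished, and it touched again about 4 mm lower, which matches the groove's depth. I then let go of it.

**Tin:** I lowered the bail over the curl's tip, and it touched within 1 mm of the height I expected. I released it and backed the gripper straight out.

**Last checks:** The final scene picture shows the tin hanging upright, with little change from a picture 0.7 s earlier. The force reading was near zero with the arm clear. The bystanders and yellow tins look to be where they were; I judged this by eye and did not measure it.

**What went wrong or disagreed:**
- **First grasp of the hook:** The gripper closed on nothing. The visible fingertips are about 28 mm above the reported tool point, and the hook leaned a little in its block. I went lower and took it properly.
- **Tin in the grip:** While I was setting the bail down, the tin slipped about 1 mm in the fingers at about 5–6 N.
- **Refused move:** One move call was rejected for a bad value, and nothing moved.
- **Force reading:** It showed a brief 2.9 N while the arm was braking in free space, then settled.

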